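# Next mask plate under the inspection lens

### The arm

A 6-joint arm with a two-finger parallel gripper is mounted at the origin on a cart in front of the work surface, level with it; the furniture and walls round the work are solid. World frame = base frame: x ahead of the robot, y to its left, z up, the work surface at z = 0. Lengths are in m, angles in rad, forces in N, time in s.
With the tool pointing down it reaches from about 0.325 to 0.9 m from the base axis. Payload 6.1 kg.
Tool frame: the origin (TCP) lies midway between the tips of the shut fingers; the grasp point (between the pads) lies 19 mm behind it; x points along the fingers, z is the direction in which the jaws open and shut, and the axes are right-handed (so a half turn about x gives the same grasp; the last joint's range is limited). The gripper opens to 87 mm and grips with 3 to 60 N. Pads are 19 mm wide; open, the fingers measure 117 mm over their backs; the gripper's body (75 mm by 190 mm) begins 51 mm behind the grasp point.
Start: joints at [-1.423, 0.22, 1.526, -0, 1.395, -0.126], TCP at [0.169, -0.602, 0.223] pointing down, gripper open.
Joint ranges: [-2.98, 2.98], [-0.91, 2.08], [0.09, 2.57], [-1.24, 4.39], [0.2, 2.65], [-2.68, 2.68]. Speed limits (rad/s): [2.57, 2.57, 3.01, 3.14, 3.14, 3.14].

### API

Orientations are given as a unit quaternion [x, y, z, w].
In Python, from rig import robot, capture gives the robot as it stands. The module is installed in compiled form; this text tells all that it offers.
- The arm moves only by the tool arm_command, never from a script. Its argument "increments" is a list of rows, each an object of numbers: "wx", "wy", "wz": the turn, a rotation vector about the tool's x, y, z in rad; "tx", "ty", "tz": the shift along the tool's x, y, z in mm; "jaw": the opening, from 0 (shut) to 1 (fully open). A call has 1 to 20 rows; each row shifts and turns the commanded pose from where the row before left it, along the tool's axes as they then stand; what a row does not reach is not made up. A row lasts 1/8 s, in which the tool goes at most 62.5 mm and 10.7 degrees, less where a joint would pass 70% of its speed; a pose out of reach is approached as far as the arm can. A call with a gripper value outside its range is refused whole. The fingers move at their own pace and stop on an object; the grip force is fixed at half the most. Time passes only in rows, so rows that do not move let the fingers close. It gives the time, the measured TCP pose, the force and the opening at its end, in the units of the state.
- robot.get_state(): the state, without advancing time (a new reading comes with each control period).
- capture(name): name is "scene" or "top" or "wrist"; returns a dict with "color" (400x640x3 uint8, red, green, blue), "fovy" (degrees; the focal length in pixels is half the picture's height over the tangent of half this angle, whatever the lens; pixels are square), "cx", "cy" (the principal point, pixels), "k1" (the pictures are not rectified: a ray, as slopes to the right and down, at radius r is drawn at 1 + k1 r^2 times it, then the intrinsics apply), "rvec" (rotation vector, rad) and "tvec" (3), from world to camera coordinates, as OpenCV has them. Camera axes: x right, y down, z forward; pixel columns grow to the right and rows downward; lengths in m; the calibration is good to about 2 mm. A picture is of the moment at which its call begins. There is no depth.
- robot.close_job(): hands the job in, once; it reports no verdict.
The state is a dict: "time_s": time; "joint_positions": joint angles; "dq": joint speeds; "joint_torque": joint torques, N m; "ee_pos": TCP position; "orientation": TCP orientation; "ft_force": force on the tool from outside, world axes, zero at the start; "wrist_torque": the same for the moment, N m; "opening": opening from 0.0 (shut) to 1.0 (fully open).
Only numpy, scipy, OpenCV 4.12 (cv2) and the standard library are available. Lean on these libraries where they do the work, as an engineer would, in place of code of your own. Each camera call takes 0.05 s, during which the arm holds its last target.

### The job

Set up the next mask plate for inspection: slide the top glass plate sideways off the stack, without lifting it or disturbing the plates below, until it drops flat into the nest of the shuttle beside it, and push the shuttle fully home under the raised lens. Then centre the fine focus, turning the small upper knob until its line meets the index line on the column top, without turning the large ring below it. Last, lower the lens to working height by turning only the large coarse ring until its line meets the index line too, the fine knob staying centred.

Things in the scene. Friction and masses are not known exactly. Their poses are not given: they have to be found in the camera images.
- stand: Fixed inspection stand. Origin on the bench below the lens axis; x points from the operator to the column, y left, z up. In mm: white base slab x -122 to 98, y -200 to 55, top z 20; stack at (-75, -140), nest at loading end (0, -140), at home (0, 0); column 50 x 64 about (60, 0) with the focus knobs on top; camera head over (0, 0), 38 wide, top at most 195 above the bench.
- plate_top: Top plate of the stack: clear glass with a dark field, 60 x 60 x 7 mm, 50 g, loose, square to the stand. Origin at the centre of its underside, 45 mm above the bench. It lies on three equal plates between fences on its stand-y sides (63 mm apart, tops 3 mm below its top face); free to stand +x (shuttle) and -x (room for a fingertip). Slides with under 1 N; its way into the nest is 75 mm along stand +x.
- plate_2: Second plate, directly under the top one; same shape; loose, held by nothing but friction. Its top face is 45 mm above the bench. Origin at the centre of its underside.
- plate_3: Third plate; same shape; loose.
- plate_4: Bottom plate; same shape; loose, on the stack rest between low lips.
- nest (a point): Centre of the shuttle's nest floor, 42 mm above the bench, axes as the stand's; moves with the shuttle. The nest is a pocket 64 (x) by 63 (y) mm: rails 6 mm high on three sides, on its -x side an entry lip 2 mm high (1 mm below the top plate's underside, 5 mm from the stack) over which the plate slides, then drops in. Seated, the plate's origin is here within 2 mm.
- shuttle (a joint): Travel of the shuttle (aluminium carriage 80 x 80 mm on rails) along stand +y, m: 0 at the loading end beside the stack (start), 0.14 fully home under the lens, against its stop. Slides with about 2 N and stays where it is left.
- shuttle_knob (a point): Top centre of the shuttle's handle, an upright black knob 17 mm in diameter and 30 mm high (top 72 mm above the bench) at the end of a steel rod, 110 mm from the nest centre on the stand -y side; moves with the shuttle.
- knob_axis (a point): On the common vertical axis of the focus knobs, on the column-top flange (86 mm across, 178 mm above the bench). Coarse ring: 2 to 20 mm above it, 52 mm in diameter. Fine knob above the ring: 28 mm in diameter, 18.5 mm high, on a 14 mm spindle that rises and sinks with the head. Both are round, dark, finely ribbed, with one white line on top, from the middle outwards, and down the side.
- index (a point): Fixed index line, black, engraved on the flange on the stand -x side (towards the operator, over the camera head), 3.6 mm wide, from 28 to 42 mm out from the knob axis; the other, short thin black lines of the flange stand every 30 degrees. The index is where both white lines belong.
- fine (a joint): Angle of the fine knob (upper, small), rad: 0 with its line at the index (mid-travel), positive clockwise seen from above; starts at 0.6 to 1.3, so it needs turning anticlockwise. Turns with about 0.04 N m and stays where it is left. Moves the lens 0.7 mm per rad.
- fine_mark (a point): Outer part of the fine knob's white line, on its top, 12 mm from the axis. The top is 219.5 mm above the bench at working height (the knob's underside then 3 mm above the ring), 6 to 10 mm higher at the start.
- coarse (a joint): Angle of the coarse ring (lower, large), rad: 0 with its line at the index (lens at working height), positive clockwise seen from above; starts at -1.45 to -0.9, so it needs turning clockwise; stops at -1.7 and 0.4. Turns with about 0.1 N m and stays where it is left. Lowers lens and fine knob 7 mm per rad.
- coarse_mark (a point): Outer part of the coarse ring's white line, on its top, 24 mm from the axis.
- lens_tip (a point): Lowest point of the lens, on the stand's origin axis: 63 mm above the bench at working height (14 mm over the seated plate), 6 to 11 mm higher at the start.
- timer: Bystander: small bench timer, 58 x 62 x 22 mm. Leave it alone.
- sample_box: Bystander: pale sample box with clear lid, 54 x 52 x 16 mm. Leave it alone.
- tweezers: Bystander: black tweezers, 143 mm. Leave them alone.
- loupe: Bystander: black loupe, 36 mm across, 34 mm high, standing on the left front of the stand's base slab. Leave it alone.
- filter_case: Bystander: flat grey case, 58 x 58 x 15 mm. Leave it alone.
- objective_can: Bystander: white screw-top can, 39 mm across, 50 mm high. Leave it alone.
Things that resemble listed ones, but are neither listed nor needed, are in the scene too. Leave any blue or red look-alike of the plate_top alone.

How it is judged:
By the outcome, as a careful person would: the job done as asked, in the order asked, and still so for the second after the job is handed in, with the robot touching nothing.
It also fails if it takes over 66 s, if anything falls off the work surface, if the arm or the gripper's body presses on something with over 40 N, if the wrist force passes 120 N, or if a joint passes its speed limit or range.

## Working session

There is one attempt and no reset: what is moved stays moved. The work goes in short steps, Python scripts to look and compute and a tool call to move; the robot and the scene stay as the last step left them, time stands still between calls to the robot, and variables do not carry over. Pictures are saved under pics/ and viewed, and the job is handed in when it is done.

Besides the shell and the picture viewer there is one more tool, called after "Call:" as name(argument=value, ...), one argument or row to a line, values as JSON. arm_command: Moves the arm, as the interface text tells. Its arguments: {"type":"object","properties":{"increments":{"type":"array"}},"required":["increments"]}

```bash
mkdir -p pics; ls
cat > h.py <<'E'
import numpy as np, cv2
from rig import robot, capture
from scipy.spatial.transform import Rotation as R
def snap(n,fn):
    c=capture(n); cv2.imwrite('pics/%s.png'%fn,c['color'][:,:,::-1]); 
    np.savez('pics/%s.npz'%fn,**c); return c
def load(fn): 
    d=np.load('pics/%s.npz'%fn); return {k:d[k] for k in d.files}
def K(c):
    f=200/np.tan(np.radians(float(c['fovy']))/2); return np.array([[f,0,float(c['cx'])],[0,f,float(c['cy'])],[0,0,1]]),np.array([float(c['k1']),0,0,0,0.])
def proj(c,P):
    k,d=K(c); return cv2.projectPoints(np.asarray(P,float).reshape(-1,1,3),np.array(c['rvec']),np.array(c['tvec']),k,d)[0][:,0]
def ray(c,uv):
    k,d=K(c); p=cv2.undistortPoints(np.asarray(uv,float).reshape(-1,1,2),k,d)[:,0]
    Rm=cv2.Rodrigues(np.array(c['rvec']))[0]; o=-Rm.T@np.array(c['tvec']).ravel()
    v=np.c_[p,np.ones(len(p))]@Rm; return o,v/np.linalg.norm(v,axis=1)[:,None]
def onz(c,uv,z):
    o,v=ray(c,uv); return o+v*((z-o[2])/v[:,2])[:,None]
def tri(obs):
    A=np.zeros((3,3));b=np.zeros(3)
    for c,uv in obs:
        o,v=ray(c,[uv]);v=v[0];M=np.eye(3)-np.outer(v,v);A+=M;b+=M@o
    x=np.linalg.solve(A,b)
    return x,[float(np.linalg.norm(proj(c,x)[0]-uv)) for c,uv in obs]
E
python3 - <<'E'
from h import *
s=robot.get_state(); print(s)
for n in ['scene','top','wrist']:
    c=snap(n,n+'0'); o,v=ray(c,[[320,200]]); print(n,c['fovy'],c['k1'],o,v)
E
```

```text
pics
{'time_s': 0.0, 'joint_positions': array([-1.42312541e+00,  2.21233159e-01,  1.52760686e+00, -3.04586143e-05,
        1.39469305e+00, -1.26128632e-01]), 'dq': array([-2.35646601e-04,  1.30583155e-03, -1.25976194e-03,  9.56260209e-05,
       -5.16190993e-04, -7.09453224e-05]), 'joint_torque': array([ 4.50563448e-04, -4.94613576e+01, -3.87374818e+01,  7.00525660e-02,
        5.71034302e-02, -1.42925132e-04]), 'ee_pos': array([ 0.16887195, -0.60111066,  0.22143515]), 'orientation': array([ 0.42755621,  0.5640568 , -0.42661166,  0.56306137]), 'ft_force': array([ 1.03909180e-04, -2.50547197e-01,  9.98570584e-02]), 'wrist_torque': array([0.01005313, 0.0660743 , 0.03093713]), 'opening': 1.0006331008927976}
scene 54.80851555343329 -0.03162830244059383 [0.21980907 0.50311095 0.88782613] [[ 0.37343974 -0.51064184 -0.7744596 ]]
top 52.78603177526962 -0.06870764653113116 [0.42230094 0.03866901 1.22156229] [[ 0.1411263  -0.01337256 -0.98990128]]
wrist 67.93987534996587 -0.020769651662127527 [ 0.23379512 -0.58284343  0.38355968] [[-0.21755114 -0.0592633  -0.9742481 ]]
```

View pics/scene0.png

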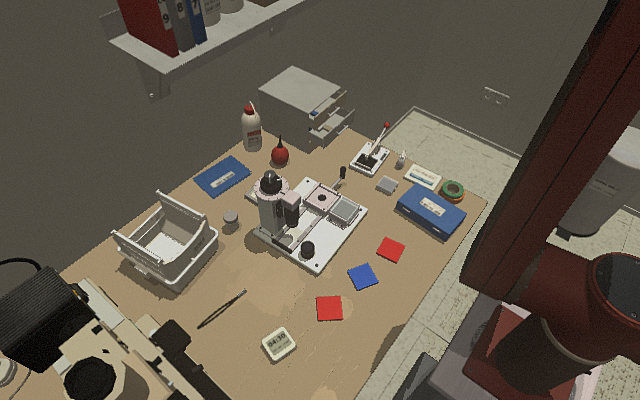

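View pics/top0.png

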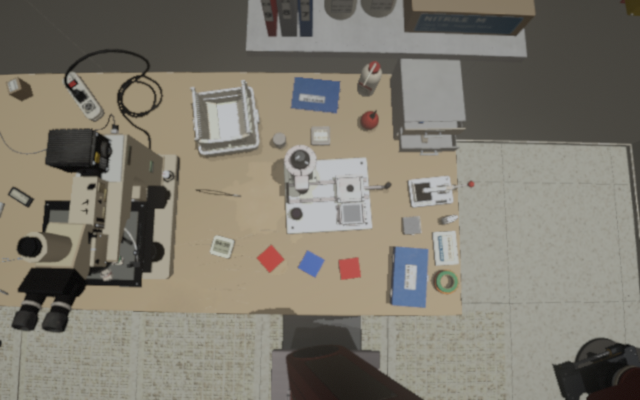

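View pics/wrist0.png

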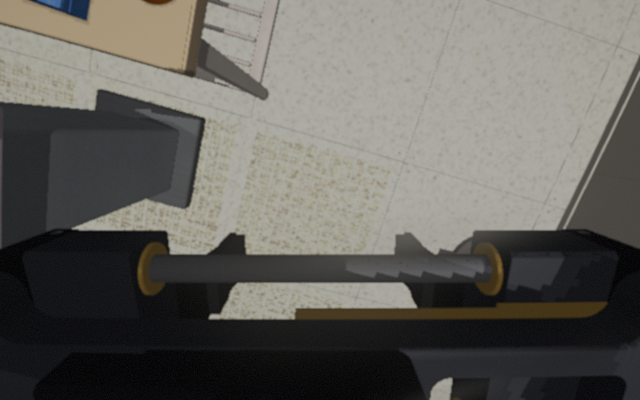

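Run:
```python
from h import *
c=load('top0'); im=c['color'][130:250,260:420,::-1]; cv2.imwrite('pics/t0z.png',cv2.resize(im,None,fx=5,fy=5,interpolation=cv2.INTER_CUBIC))
c=load('scene0'); im=c['color'][160:280,230:390,::-1]; cv2.imwrite('pics/s0z.png',cv2.resize(im,None,fx=5,fy=5,interpolation=cv2.INTER_CUBIC))
```

```text
(no output)
```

View pics/t0z.png

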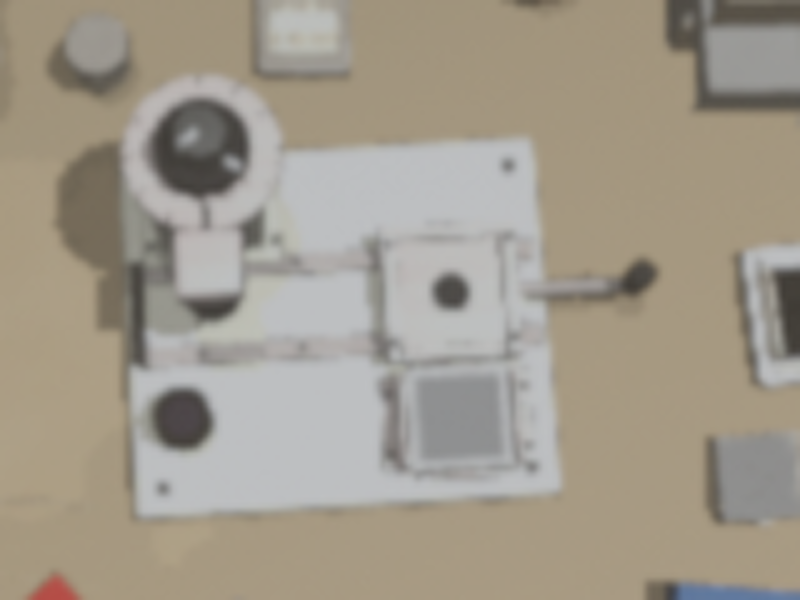

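View pics/s0z.png

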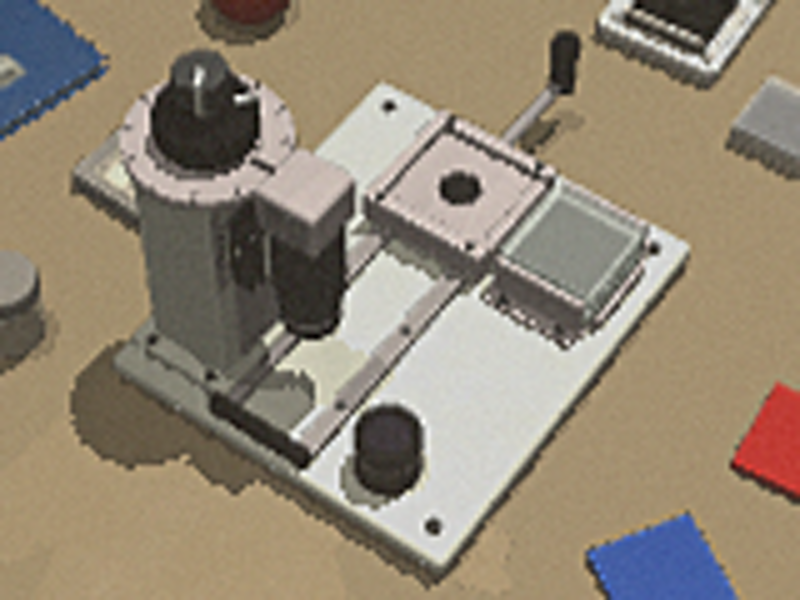

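```bash
cat >> h.py <<'E'
def S(p,pts):
    pts=np.asarray(pts,float).reshape(-1,3); a=p[2]; c,s=np.cos(a),np.sin(a)
    return np.c_[p[0]+c*pts[:,0]-s*pts[:,1],p[1]+s*pts[:,0]+c*pts[:,1],pts[:,2]]
E
python3 - <<'E'
from h import *
from scipy.optimize import least_squares
t=load('top0');s=load('scene0')
un=lambda p,o:(np.array(p)+.5)/5-.5+o
mt=np.array([[98,-200,20],[-122,-200,20],[-122,55,20],[0,-250,72]])/1e3
ut=un([[532,140],[560,492],[137,515],[642,272]],[260,130])
ms=np.array([[98,-200,20],[-122,-200,20],[-122,55,20],[98,55,20],[0,-250,72]])/1e3
us=un([[385,85],[690,245],[440,568],[118,355],[566,38]],[230,160])
f=lambda p:np.r_[(proj(t,S(p,mt))-ut).ravel(),(proj(s,S(p,ms))-us).ravel()]
for g in [lambda p:f(p)[:8],lambda p:f(p)[8:],f]:
    r=least_squares(g,[.6,-.05,0]);print(r.x,np.round(r.fun,1))
# heights: knob top triangulated, plate corner
print(tri([(t,ut[3]),(s,us[4])]))
E
```

```text
[0.61848907 0.07473884 0.06654543] [ 0.3 -0.9  0.1  0.3 -0.6  0.4  0.2  0.1]
[0.61970761 0.07426761 0.06877937] [-0.4 -1.3  1.1 -0.1  0.4  0.  -1.7  0.5  0.6  0.3]
[0.61919341 0.074566   0.06709877] [ 0.3 -1.2  0.2  0.  -0.5  0.2  0.3 -0.1 -0.2 -1.1  1.2  0.2  0.4  0.2
 -1.6  0.6  0.8  0.5]
(array([ 0.63608978, -0.17299414,  0.07511932]), [0.44398767179092274, 0.44072433989034715])
```

```bash
cat >> h.py <<'E'
def cur():
    s=robot.get_state(); return np.array(s['ee_pos']),R.from_quat(s['orientation']),s
def goal(yaw): # tool x down, tool z horizontal at world angle yaw
    x=np.array([0,0,-1.]);z=np.array([np.cos(yaw),np.sin(yaw),0]);return R.from_matrix(np.c_[x,np.cross(z,x),z])
def delta(pos,yaw,fromp=None,fromR=None):
    p,r,_=cur()
    if fromp is not None:p=np.array(fromp)
    if fromR is not None:r=fromR
    g=goal(yaw); w=(r.inv()*g).as_rotvec()
    print('shift tool mm',np.round(r.inv().apply(np.array(pos)-p)*1e3,1),'after-turn frame mm',np.round(g.inv().apply(np.array(pos)-p)*1e3,1),'w rad',np.round(w,4))
E
python3 - <<'E'
from h import *
p,r,s=cur(); print(np.round(r.as_matrix(),3))
c=load('wrist0'); Rm=cv2.Rodrigues(c['rvec'])[0]; o=-Rm.T@c['tvec'].ravel()
print('cam in tool',r.inv().apply(o-p), r.inv().as_matrix()@Rm.T)
# search TCP position for a view of stand
T=r.inv().as_matrix()@Rm.T; ot=r.inv().apply(o-p)
SP=[.6192,.0746,.067]
pts=S(SP,np.array([[-122,-200,20],[-105,-140,52],[0,-140,42],[0,-250,72],[60,0,200],[18,0,178],[0,0,195],[98,-200,20]])/1e3)
import itertools
for yaw in [.067-np.pi/2,.067,.067+np.pi/2]:
  for x,y,z in itertools.product([.4,.45,.5,.55],[-.1,-.05,0],[.35]):
    g=goal(yaw).as_matrix(); Rc=(g@T).T; oc=np.array([x,y,z])+g@ot
    cc=dict(c); cc['rvec']=cv2.Rodrigues(Rc)[0]; cc['tvec']=-Rc@oc
    print(round(yaw,2),x,y,z,np.round(proj(cc,pts)).astype(int).tolist())
E
```

```text
[[-0.     0.963  0.27 ]
 [ 0.002  0.27  -0.963]
 [-1.     0.    -0.002]]
cam in tool [-0.16186991  0.06745623 -0.00041882] [[ 5.70407634e-04 -2.47732413e-01  9.68828326e-01]
 [-9.71211219e-04 -9.68828164e-01 -2.47731800e-01]
 [ 9.99999366e-01 -7.99628830e-04 -7.93227480e-04]]
-1.5 0.4 -0.1 0.35 [[346, 104], [307, 90], [306, 12], [389, 4], [136, -132], [155, -61], [147, -50], [349, -59]]
-1.5 0.4 -0.05 0.35 [[378, 106], [341, 92], [342, 15], [427, 7], [193, -129], [206, -58], [201, -47], [384, -56]]
-1.5 0.4 0 0.35 [[409, 109], [375, 95], [377, 18], [464, 10], [251, -126], [258, -55], [255, -43], [419, -53]]
-1.5 0.45 -0.1 0.35 [[343, 137], [305, 125], [304, 51], [385, 45], [139, -66], [157, -3], [150, 10], [346, -19]]
-1.5 0.45 -0.05 0.35 [[374, 139], [338, 128], [339, 53], [421, 48], [194, -63], [207, 0], [202, 13], [380, -16]]
-1.5 0.45 0 0.35 [[405, 141], [371, 130], [373, 56], [458, 51], [250, -59], [257, 3], [254, 17], [414, -13]]
-1.5 0.5 -0.1 0.35 [[341, 168], [303, 159], [303, 87], [381, 84], [142, -4], [160, 51], [153, 66], [343, 19]]
-1.5 0.5 -0.05 0.35 [[371, 170], [336, 1
[... 2575 characters left out ...]
316]]
1.64 0.5 -0.1 0.35 [[300, 178], [337, 192], [336, 251], [268, 259], [454, 346], [451, 306], [458, 301], [302, 296]]
1.64 0.5 -0.05 0.35 [[270, 176], [305, 190], [306, 249], [237, 257], [414, 344], [412, 304], [417, 298], [275, 294]]
1.64 0.5 0 0.35 [[240, 174], [274, 188], [277, 248], [206, 255], [374, 341], [373, 301], [376, 296], [248, 292]]
1.64 0.55 -0.1 0.35 [[302, 148], [340, 160], [338, 223], [269, 229], [462, 310], [458, 270], [466, 263], [304, 271]]
1.64 0.55 -0.05 0.35 [[271, 145], [307, 158], [308, 221], [237, 227], [421, 308], [418, 268], [424, 260], [276, 269]]
1.64 0.55 0 0.35 [[240, 143], [275, 156], [278, 219], [205, 225], [379, 306], [377, 265], [381, 257], [248, 268]]
```

Run:
```python
from h import *
delta([.55,-.075,.35],.067-np.pi/2)
```

```text
shift tool mm [-127.6  509.2 -403.8] after-turn frame mm [-128.3  415.4 -499.6] w rad [ 0.2068 -0.0015 -0.    ]
```

Call:
arm_command(
  increments=[
    {"wx": 0.1034, "tx": -30},
    {"wx": 0.1034, "tx": -30},
    {"tx": -8, "ty": 32, "tz": -38.4},
    {"tx": -8, "ty": 32, "tz": -38.4},
    {"tx": -8, "ty": 32, "tz": -38.4},
    {"tx": -8, "ty": 32, "tz": -38.4},
    {"tx": -8, "ty": 32, "tz": -38.4},
    {"tx": -8, "ty": 32, "tz": -38.4},
    {"tx": -8, "ty": 32, "tz": -38.4},
    {"tx": -6, "ty": 32, "tz": -38.4},
    {"tx": -6, "ty": 32, "tz": -38.4},
    {"ty": 32, "tz": -38.4},
    {"ty": 32, "tz": -38.4},
    {"ty": 32, "tz": -38.4, "jaw": 0},
    {"ty": 31.4, "tz": -38.4, "jaw": 0},
    {"jaw": 0},
    {"jaw": 0},
  ],
)

```text
invalid input at $.increments[0]: expected keys wx, wy, wz, tx, ty, tz, jaw
```

Run:
```python
from h import *
snap('wrist','wrist1'); delta([.55,-.075,.35],.067-np.pi/2); print(cur()[2]['opening'],cur()[2]['joint_positions'])
c=load('wrist1'); cv2.imwrite('pics/w1z.png',cv2.resize(c['color'][20:270,110:430,::-1],None,fx=2.4,fy=2.4,interpolation=cv2.INTER_CUBIC))
```

```text
shift tool mm [-127.6  509.2 -403.8] after-turn frame mm [-128.2  415.4 -499.6] w rad [ 0.2068 -0.0013 -0.    ]
1.001202616940433 [-1.42307984e+00  2.20930814e-01  1.52722195e+00 -1.22657853e-05
  1.39472602e+00 -1.26090222e-01]
```

View pics/w1z.png

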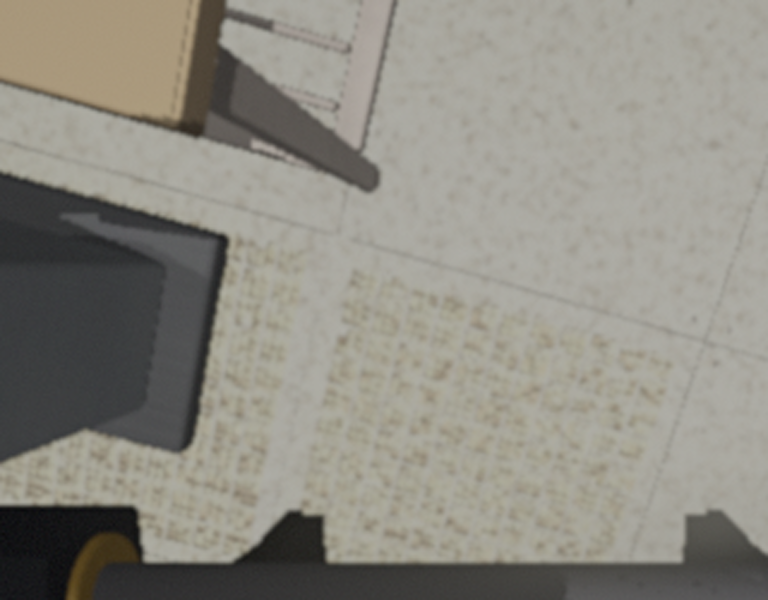

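View pics/wrist1.png

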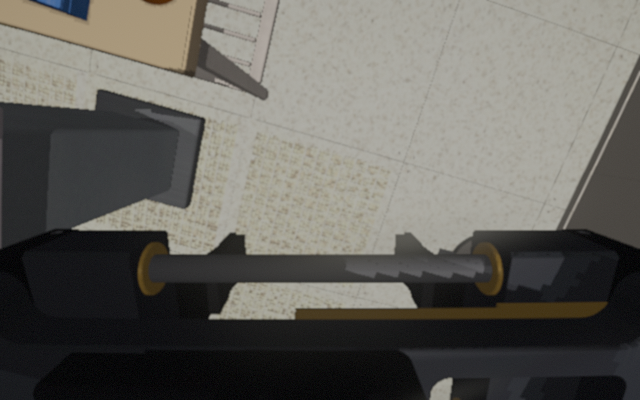

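The wrist view is unchanged because the call was refused: every row needs all seven keys. I'll resend with full rows.

Call:
arm_command(
  increments=[
    {"wx": 0.1034, "wy": 0, "wz": 0, "tx": -30, "ty": 0, "tz": 0, "jaw": 1},
    {"wx": 0.1034, "wy": 0, "wz": 0, "tx": -30, "ty": 0, "tz": 0, "jaw": 1},
    {"wx": 0, "wy": 0, "wz": 0, "tx": -8, "ty": 32, "tz": -38.4, "jaw": 1},
    {"wx": 0, "wy": 0, "wz": 0, "tx": -8, "ty": 32, "tz": -38.4, "jaw": 1},
    {"wx": 0, "wy": 0, "wz": 0, "tx": -8, "ty": 32, "tz": -38.4, "jaw": 1},
    {"wx": 0, "wy": 0, "wz": 0, "tx": -8, "ty": 32, "tz": -38.4, "jaw": 1},
    {"wx": 0, "wy": 0, "wz": 0, "tx": -8, "ty": 32, "tz": -38.4, "jaw": 1},
    {"wx": 0, "wy": 0, "wz": 0, "tx": -8, "ty": 32, "tz": -38.4, "jaw": 1},
    {"wx": 0, "wy": 0, "wz": 0, "tx": -8, "ty": 32, "tz": -38.4, "jaw": 1},
    {"wx": 0, "wy": 0, "wz": 0, "tx": -6, "ty": 32, "tz": -38.4, "jaw": 0},
    {"wx": 0, "wy": 0, "wz": 0, "tx": -6, "ty": 32, "tz": -38.4, "jaw": 0},
    {"wx": 0, "wy": 0, "wz": 0, "tx": 0, "ty": 32, "tz": -38.4, "jaw": 0},
    {"wx": 0, "wy": 0, "wz": 0, "tx": 0, "ty": 32, "tz": -38.4, "jaw": 0},
    {"wx": 0, "wy": 0, "wz": 0, "tx": 0, "ty": 32, "tz": -38.4, "jaw": 0},
    {"wx": 0, "wy": 0, "wz": 0, "tx": 0, "ty": 31.4, "tz": -38.4, "jaw": 0},
    {"wx": 0, "wy": 0, "wz": 0, "tx": 0, "ty": 0, "tz": 0, "jaw": 0},
    {"wx": 0, "wy": 0, "wz": 0, "tx": 0, "ty": 0, "tz": 0, "jaw": 0},
  ],
)

```text
time_s: 2.33
ee_pos: [0.5497, -0.0761, 0.3502]
orientation: [0.483, 0.517, -0.483, 0.516]
ft_force: [0.4, -0.7, 0.3]
opening: 0.177
```

Run:
```python
from h import *
snap('wrist','wrist2'); delta([.55,-.075,.35],.067-np.pi/2); print(cur()[2]['opening'],cur()[2]['joint_positions'])
c=load('wrist2'); cv2.imwrite('pics/w2z.png',cv2.resize(c['color'][20:270,110:430,::-1],None,fx=2.4,fy=2.4,interpolation=cv2.INTER_CUBIC))
```

```text
shift tool mm [ 0.4  0.5 -1.5] after-turn frame mm [ 0.4  0.5 -1.5] w rad [-0.0006  0.0004  0.0006]
0.12338016879833227 [-2.80225873e-01  1.19252447e-04  1.52920085e+00 -5.38336424e-04
  1.61271751e+00  1.22412324e+00]
```

View pics/w2z.png

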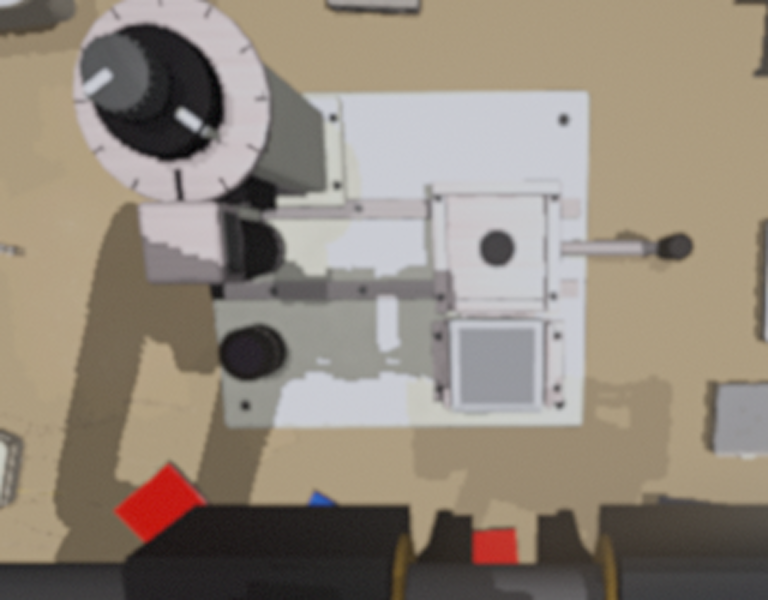

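View pics/wrist2.png

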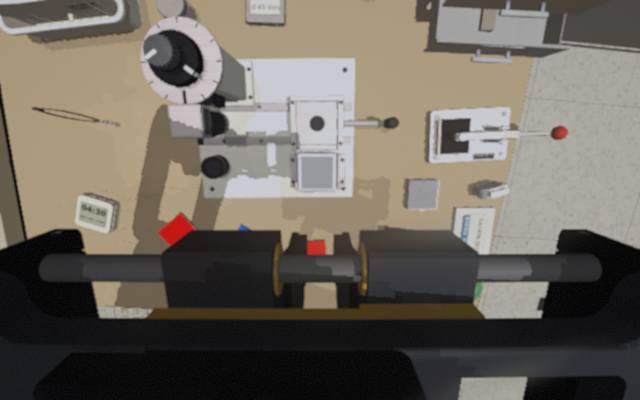

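```bash
cat > fit.py <<'E'
from h import *
from scipy.optimize import least_squares
un=lambda p,o,k:(np.array(p)+.5)/k-.5+o
w=load('wrist2');t=load('top0');s=load('scene0')
m=np.array([[98,-200,20],[-122,-200,20],[-122,55,20],[0,-140,42],[0,-250,72]])/1e3
u=un([[587,92],[583,424],[226,425],[497,248],[679,244]],[110,20],2.4)
f=lambda p:(proj(w,S(p,m))-u).ravel()
r=least_squares(f,[.62,.07,.06]);print(r.x,np.round(r.fun,1)); P=r.x
mp=np.array([[-45,-110,52],[-45,-170,52],[-105,-170,52],[-105,-110,52]])/1e3
print('plate pred',np.round((proj(w,S(P,mp))-[110,20]+.5)*2.4-.5), 'axis',np.round((proj(w,S(P,np.array([[60,0,178],[60,0,200],[18,0,178]])/1e3))-[110,20]+.5)*2.4-.5))
print(tri([(w,u[4]),(s,un([566,38],[230,160],5)),(t,un([642,272],[260,130],5))]), S(P,m[4:]))
E
python3 fit.py
python3 - <<'E'
from h import *
c=load('wrist2'); cv2.imwrite('pics/w2p.png',cv2.resize(c['color'][90:205,280:400,::-1],None,fx=5,fy=5,interpolation=cv2.INTER_CUBIC))
E
```

```text
[0.61829808 0.07470421 0.07256083] [ 1.1 -1.8 -0.2  0.9 -1.1  1.4 -0.4 -0.4  0.4  0.4]
plate pred [[449. 320.]
 [543. 320.]
 [543. 412.]
 [452. 412.]] axis [[168.  99.]
 [144.  87.]
 [179. 200.]]
(array([ 0.63644808, -0.17329265,  0.07456723]), [0.25762877502553916, 0.3938628147738802, 0.5005885630632284]) [[ 0.63642238 -0.17463795  0.072     ]]
```

View pics/w2p.png

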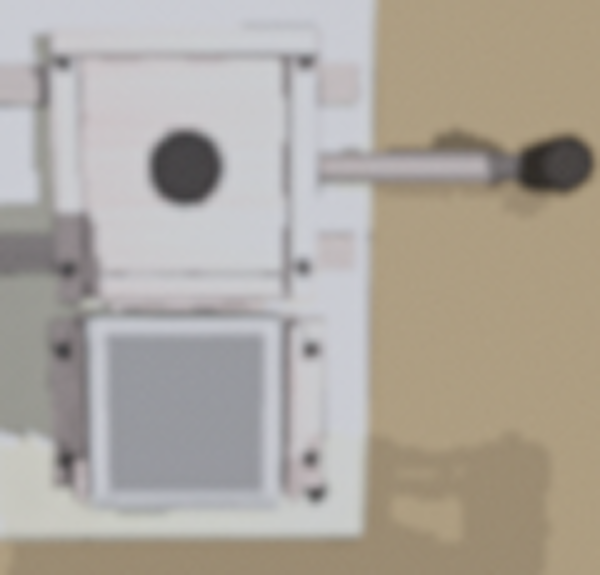

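```bash
cat >> fit.py <<'E'
mt=np.array([[98,-200,20],[-122,-200,20],[-122,55,20],[0,-250,72]])/1e3
ut=un([[532,140],[560,492],[137,515],[642,272]],[260,130],5)
ms=np.array([[98,-200,20],[-122,-200,20],[-122,55,20],[98,55,20],[0,-250,72]])/1e3
us=un([[385,85],[690,245],[440,568],[118,355],[566,38]],[230,160],5)
F=lambda p:np.r_[f(p)*2,(proj(t,S(p,mt))-ut).ravel(),(proj(s,S(p,ms))-us).ravel()]
print(least_squares(F,P).x)
up=un([[88,318],[283,318],[278,501],[86,501]],[280,90],5)
pl=np.array([[30,30],[30,-30],[-30,-30],[-30,30]])/1e3
pl=np.c_[pl,np.full(4,.052)]
r=least_squares(lambda p:(proj(w,S(p,pl))-up).ravel(),[.55,-.07,.07]);print('plate',r.x,np.round(r.fun,1),'stand pred',S(P,[[-.075,-.14,0]]))
p4=onz(w,up,.052);print(p4, np.linalg.norm(p4-np.roll(p4,1,0),axis=1))
E
python3 fit.py
```

```text
[0.61829808 0.07470421 0.07256083] [ 1.1 -1.8 -0.2  0.9 -1.1  1.4 -0.4 -0.4  0.4  0.4]
plate pred [[449. 320.]
 [543. 320.]
 [543. 412.]
 [452. 412.]] axis [[168.  99.]
 [144.  87.]
 [179. 200.]]
(array([ 0.63644808, -0.17329265,  0.07456723]), [0.25762877502553916, 0.3938628147738802, 0.5005885630632284]) [[ 0.63642238 -0.17463795  0.072     ]]
[0.61845918 0.07468899 0.07167449]
plate [ 0.55466735 -0.0697362   0.05581302] [-0.3 -1.1 -0.1 -0.7  0.   1.2  0.4  0.8] stand pred [[ 0.55364504 -0.07036469  0.        ]]
[[ 0.5812616  -0.03866086  0.052     ]
 [ 0.58523118 -0.09822517  0.052     ]
 [ 0.52828403 -0.10121099  0.052     ]
 [ 0.52425302 -0.04076781  0.052     ]] [0.0570475  0.05969644 0.05702538 0.06057745]
```

```bash
cat >> fit.py <<'E'
print('---'); q=un([[497,262],[563,182],[650,237],[585,312]],[230,160],5)
for a,b in zip(up,q): print(tri([(w,a),(s,b)]))
print(np.round((proj(s,S(P,mp))-[230,160]+.5)*5-.5))
E
python3 fit.py|sed -n '/---/,$p'
python3 - <<'E'
from h import *
c=load('scene0'); cv2.imwrite('pics/s0p.png',cv2.resize(c['color'][180:235,295:375,::-1],None,fx=10,fy=10,interpolation=cv2.INTER_CUBIC))
E
```

```text
---
(array([ 0.58122831, -0.03744291,  0.04211524]), [0.5869034566836858, 0.3269617879696374])
(array([ 0.58443245, -0.09883387,  0.05210075]), [0.6636108713792582, 0.35857333475027836])
(array([ 0.52627093, -0.10228232,  0.04568747]), [0.6336970588432003, 0.3667734133917852])
(array([ 0.52325021, -0.03976134,  0.04392733]), [0.4879159499205583, 0.28957282243777616])
[[500. 250.]
 [559. 182.]
 [650. 230.]
 [593. 301.]]
```

View pics/s0p.png

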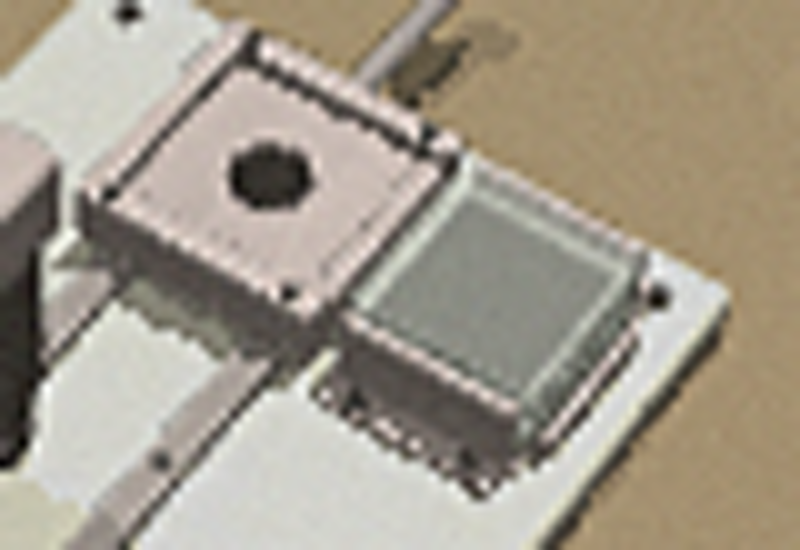

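```bash
cat >> h.py <<'E'
SP=np.array([.6184,.0747,.0717])
def sd(x,y,z,rel=-np.pi/2): # goal in stand mm, yaw rel. to stand
    g=S(SP,[[x/1e3,y/1e3,z/1e3]])[0]; print(g); delta(g,SP[2]+rel)
def inst():
    p,r,s=cur(); d=p-np.r_[SP[:2],0]; c,sn=np.cos(SP[2]),np.sin(SP[2])
    print('t',s['time_s'],'stand mm',np.round([1e3*(c*d[0]+sn*d[1]),1e3*(-sn*d[0]+c*d[1]),1e3*d[2]],1),'F',np.round(s['ft_force'],2),'op',round(s['opening'],3),'yaw',r.as_matrix()[:2,2].round(4), np.degrees(np.arctan2(r.as_matrix()[1,2],r.as_matrix()[0,2])-SP[2]).round(2))
E
python3 - <<'E'
from h import *
inst(); sd(-124,-140,47.5)
E
```

```text
t 2.375 stand mm [ -79.5 -145.9  350.4] F [ 0.05  0.22 -0.65] op 0.123 yaw [ 0.0664 -0.9978] -90.3
[ 0.504748   -0.07382348  0.0475    ]
shift tool mm [302.9 -44.3  -5.8] after-turn frame mm [302.9 -44.5  -5.9] w rad [-0.0053  0.0004  0.0006]
```

Call:
arm_command(
  increments=[
    {"wx": -0.0053, "wy": 0, "wz": 0, "tx": 20, "ty": -22.2, "tz": -2.9, "jaw": 0},
    {"wx": 0, "wy": 0, "wz": 0, "tx": 40, "ty": -22.2, "tz": -3, "jaw": 0},
    {"wx": 0, "wy": 0, "wz": 0, "tx": 50, "ty": 0, "tz": 0, "jaw": 0},
    {"wx": 0, "wy": 0, "wz": 0, "tx": 50, "ty": 0, "tz": 0, "jaw": 0},
    {"wx": 0, "wy": 0, "wz": 0, "tx": 50, "ty": 0, "tz": 0, "jaw": 0},
    {"wx": 0, "wy": 0, "wz": 0, "tx": 40, "ty": 0, "tz": 0, "jaw": 0},
    {"wx": 0, "wy": 0, "wz": 0, "tx": 30, "ty": 0, "tz": 0, "jaw": 0},
    {"wx": 0, "wy": 0, "wz": 0, "tx": 15, "ty": 0, "tz": 0, "jaw": 0},
    {"wx": 0, "wy": 0, "wz": 0, "tx": 5, "ty": 0, "tz": 0, "jaw": 0},
    {"wx": 0, "wy": 0, "wz": 0, "tx": 0, "ty": 0, "tz": 0, "jaw": 0},
  ],
)

```text
time_s: 3.62
ee_pos: [0.5059, -0.0736, 0.0514]
orientation: [0.482, 0.517, -0.482, 0.518]
ft_force: [-0.4, 1.0, -0.0]
opening: 0.0
```

Run:
```python
from h import *
snap('wrist','w3');snap('scene','s3')
inst(); sd(-124,-140,47.5)
c=load('s3'); cv2.imwrite('pics/s3z.png',cv2.resize(c['color'][160:260,280:400,::-1],None,fx=6,fy=6,interpolation=cv2.INTER_CUBIC))
```

```text
t 3.725 stand mm [-122.3 -139.8   51.9] F [ 1.05 -0.63 -0.65] op 0.007 yaw [ 0.0721 -0.9974] -89.98
[ 0.504748   -0.07382348  0.0475    ]
shift tool mm [ 4.4 -1.7  0.2] after-turn frame mm [ 4.4 -1.7  0.2] w rad [ 0.0004  0.0009 -0.0022]
```

View pics/s3z.png

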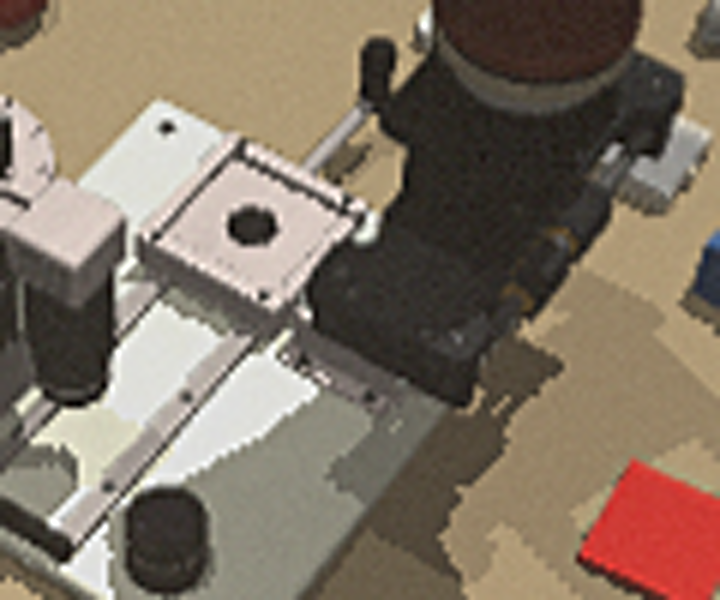

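View pics/w3.png

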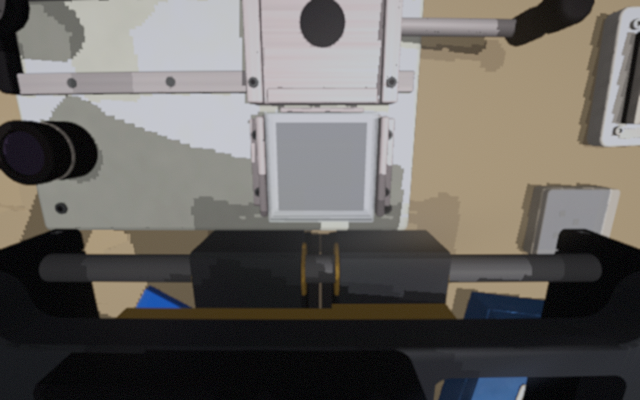

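Run:
```python
from h import *
for i in range(4): inst()
c=load('w3'); cv2.imwrite('pics/w3z.png',cv2.resize(c['color'][80:235,240:410,::-1],None,fx=4.5,fy=4.5,interpolation=cv2.INTER_CUBIC))
c=capture('wrist'); print(c['tvec'],load('w3')['tvec']); inst()
```

```text
t 3.725 stand mm [-122.3 -139.8   51.9] F [ 1.05 -0.63 -0.65] op 0.007 yaw [ 0.0721 -0.9974] -89.98
t 3.725 stand mm [-122.3 -139.8   51.9] F [ 1.05 -0.63 -0.65] op 0.007 yaw [ 0.0721 -0.9974] -89.98
t 3.725 stand mm [-122.3 -139.8   51.9] F [ 1.05 -0.63 -0.65] op 0.007 yaw [ 0.0721 -0.9974] -89.98
t 3.725 stand mm [-122.3 -139.8   51.9] F [ 1.05 -0.63 -0.65] op 0.007 yaw [ 0.0721 -0.9974] -89.98
[-0.1088506   0.49697943  0.34670902] [-0.10870219  0.4965039   0.3466342 ]
t 3.775 stand mm [-122.3 -139.7   51.9] F [ 0.09  1.   -0.03] op 0.005 yaw [ 0.0722 -0.9974] -89.97
```

View pics/w3z.png

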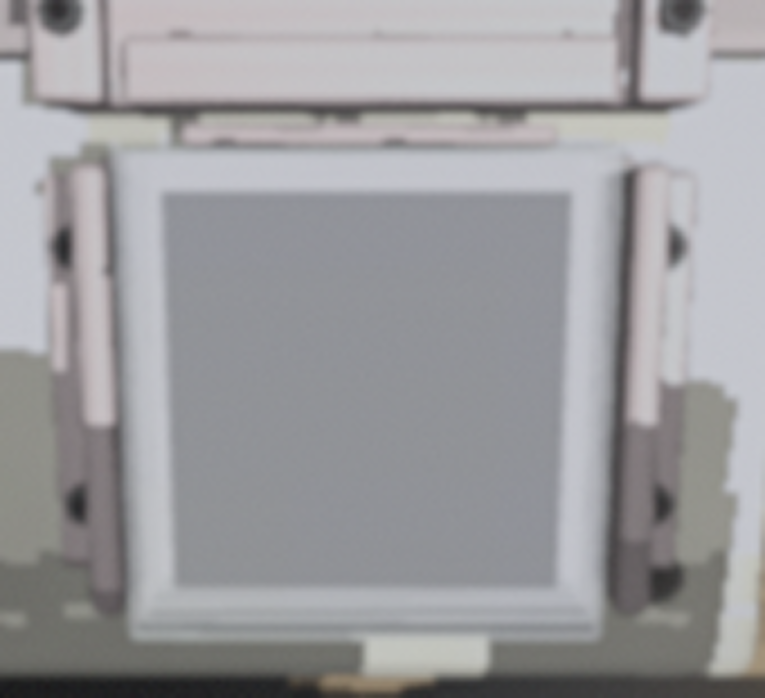

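```bash
cat >> h.py <<'E'
def tost(q):
    d=np.asarray(q,float)-np.r_[SP[:2],0]; c,s=np.cos(SP[2]),np.sin(SP[2])
    return 1e3*np.c_[c*d[:,0]+s*d[:,1],-s*d[:,0]+c*d[:,1],d[:,2]]
def un(p,o,k): return (np.array(p)+.5)/k-.5+o
E
python3 - <<'E'
from h import *
c=load('w3'); u=un([[115,150],[618,150],[602,640],[130,640]],[240,80],4.5)
q=onz(c,u,.052);print(np.round(tost(q),1)); d=q[1]-q[0]; print(np.linalg.norm(q-np.roll(q,1,0),axis=1))
print(np.degrees(np.arctan2(*(q[0]-q[3])[[1,0]])),np.degrees(np.arctan2(*(q[1]-q[2])[[1,0]])),np.degrees(np.arctan2(-(q[1]-q[0])[0],-(q[1]-q[0])[1])))
E
```

```text
[[ -46.3 -110.9   52. ]
 [ -46.3 -169.1   52. ]
 [-105.6 -169.8   52. ]
 [-105.5 -110.1   52. ]]
[0.05928961 0.05823627 0.05929793 0.05970105]
3.344293927974536 4.759759095990742 -4.061237296757608
```

Call:
arm_command(
  increments=[
    {"wx": 0, "wy": 0, "wz": 0, "tx": 4.2, "ty": 0, "tz": 0, "jaw": 0},
    {"wx": 0, "wy": 0, "wz": 0, "tx": 0, "ty": 0, "tz": 0, "jaw": 0},
    {"wx": 0, "wy": 0, "wz": 0, "tx": 0, "ty": 0, "tz": 0, "jaw": 0},
  ],
)

```text
time_s: 4.15
ee_pos: [0.5053, -0.073, 0.0463]
orientation: [0.482, 0.518, -0.482, 0.518]
ft_force: [-0.1, 0.1, -0.2]
opening: 0.007
```

Run:
```python
from h import *
inst()
```

```text
t 4.15 stand mm [-123.4 -139.2   46.3] F [-0.13  0.15 -0.17] op 0.007 yaw [ 0.0723 -0.9974] -89.96
```

Call:
arm_command(
  increments=[
    {"wx": 0, "wy": 0, "wz": 0, "tx": -1.5, "ty": 0, "tz": 0, "jaw": 0},
    {"wx": 0, "wy": 0, "wz": 0, "tx": 0, "ty": 0, "tz": 0, "jaw": 0},
    {"wx": 0, "wy": 0, "wz": 0, "tx": 0, "ty": 0, "tz": 0, "jaw": 0},
  ],
)

```text
time_s: 4.53
ee_pos: [0.5054, -0.073, 0.0479]
orientation: [0.482, 0.518, -0.482, 0.518]
ft_force: [-0.8, 0.8, -0.4]
opening: 0.007
```

Call:
arm_command(
  increments=[
    {"wx": 0, "wy": 0, "wz": 0, "tx": 0, "ty": 0, "tz": 0, "jaw": 0},
  ],
)

```text
time_s: 4.65
ee_pos: [0.5053, -0.073, 0.0478]
orientation: [0.482, 0.518, -0.482, 0.518]
ft_force: [-0.2, 0.3, -0.4]
opening: 0.007
```

Call:
arm_command(
  increments=[
    {"wx": 0, "wy": 0, "wz": 0, "tx": 0, "ty": 0, "tz": 0, "jaw": 0},
  ],
)

```text
time_s: 4.78
ee_pos: [0.5053, -0.073, 0.0478]
orientation: [0.482, 0.518, -0.482, 0.518]
ft_force: [1.0, 0.7, 0.0]
opening: 0.003
```

Call:
arm_command(
  increments=[
    {"wx": 0, "wy": 0, "wz": 0, "tx": 0, "ty": 4, "tz": 0, "jaw": 0},
    {"wx": 0, "wy": 0, "wz": 0, "tx": 0, "ty": 3, "tz": 0, "jaw": 0},
    {"wx": 0, "wy": 0, "wz": 0, "tx": 0, "ty": 3, "tz": 0, "jaw": 0},
    {"wx": 0, "wy": 0, "wz": 0, "tx": 0, "ty": 5, "tz": 0, "jaw": 0},
    {"wx": 0, "wy": 0, "wz": 0, "tx": 0, "ty": 5, "tz": 0, "jaw": 0},
    {"wx": 0, "wy": 0, "wz": 0, "tx": 0, "ty": 5, "tz": 0, "jaw": 0},
    {"wx": 0, "wy": 0, "wz": 0, "tx": 0, "ty": 5, "tz": 0, "jaw": 0},
    {"wx": 0, "wy": 0, "wz": 0, "tx": 0, "ty": 5, "tz": 0, "jaw": 0},
  ],
)

```text
time_s: 5.78
ee_pos: [0.5406, -0.0705, 0.0478]
orientation: [0.482, 0.518, -0.482, 0.518]
ft_force: [-1.1, -0.2, -0.6]
opening: 0.006
```

Run:
```python
from h import *
snap('wrist','w4'); inst()
```

```text
t 5.825 stand mm [ -87.4 -139.3   48. ] F [-0.05 -0.73 -0.03] op 0.002 yaw [ 0.0722 -0.9974] -89.97
```

View pics/w4.png

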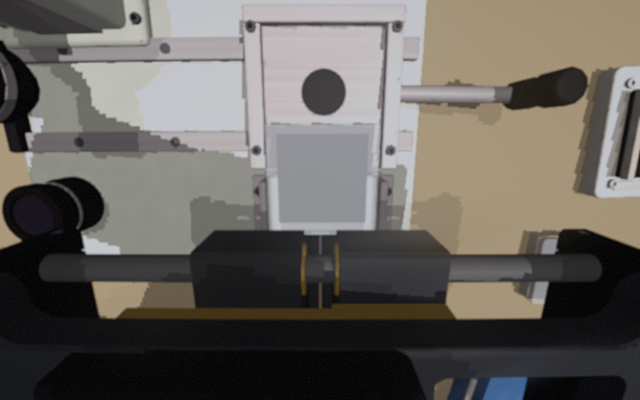

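Call:
arm_command(
  increments=[
    {"wx": 0, "wy": 0, "wz": 0, "tx": 0, "ty": 5, "tz": 0, "jaw": 0},
    {"wx": 0, "wy": 0, "wz": 0, "tx": 0, "ty": 5, "tz": 0, "jaw": 0},
    {"wx": 0, "wy": 0, "wz": 0, "tx": 0, "ty": 5, "tz": 0, "jaw": 0},
    {"wx": 0, "wy": 0, "wz": 0, "tx": 0, "ty": 5, "tz": 0, "jaw": 0},
    {"wx": 0, "wy": 0, "wz": 0, "tx": 0, "ty": 5, "tz": 0, "jaw": 0},
    {"wx": 0, "wy": 0, "wz": 0, "tx": 0, "ty": 4, "tz": 0, "jaw": 0},
    {"wx": 0, "wy": 0, "wz": 0, "tx": 0, "ty": 4, "tz": 0, "jaw": 0},
    {"wx": 0, "wy": 0, "wz": 0, "tx": 0, "ty": 4, "tz": 0, "jaw": 0},
    {"wx": 0, "wy": 0, "wz": 0, "tx": 0, "ty": 3, "tz": 0, "jaw": 0},
    {"wx": 0, "wy": 0, "wz": 0, "tx": 0, "ty": 3, "tz": 0, "jaw": 0},
    {"wx": 0, "wy": 0, "wz": 0, "tx": 0, "ty": 2, "tz": 0, "jaw": 0},
    {"wx": 0, "wy": 0, "wz": 0, "tx": 0, "ty": 1, "tz": 0, "jaw": 0},
  ],
)

```text
time_s: 7.32
ee_pos: [0.5862, -0.0672, 0.0479]
orientation: [0.482, 0.518, -0.482, 0.518]
ft_force: [-1.3, 0.2, 0.5]
opening: 0.006
```

Run:
```python
from h import *
c=snap('wrist','w5'); inst(); snap('scene','s5')
cv2.imwrite('pics/w5z.png',cv2.resize(c['color'][60:235,220:420,::-1],None,fx=4,fy=4,interpolation=cv2.INTER_CUBIC))
```

```text
t 7.375 stand mm [ -42.2 -139.2   47.9] F [-1.19  0.13 -0.35] op 0.004 yaw [ 0.0723 -0.9974] -89.96
```

View pics/w5z.png

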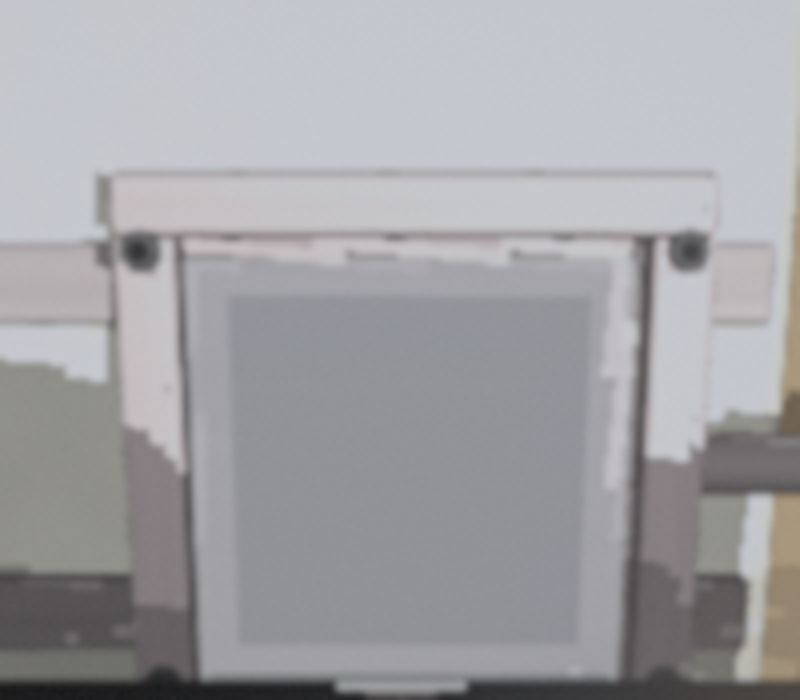

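Call:
arm_command(
  increments=[
    {"wx": 0, "wy": 0, "wz": 0, "tx": 0, "ty": 1, "tz": 0, "jaw": 0},
    {"wx": 0, "wy": 0, "wz": 0, "tx": 0, "ty": 1, "tz": 0, "jaw": 0},
    {"wx": 0, "wy": 0, "wz": 0, "tx": 0, "ty": 1, "tz": 0, "jaw": 0},
    {"wx": 0, "wy": 0, "wz": 0, "tx": 0, "ty": 0, "tz": 0, "jaw": 0},
  ],
)

```text
time_s: 7.92
ee_pos: [0.589, -0.067, 0.0478]
orientation: [0.482, 0.518, -0.482, 0.518]
ft_force: [-0.7, -0.9, 0.8]
opening: 0.006
```

Run:
```python
from h import *
c=snap('wrist','w6'); inst(); s=snap('scene','s6')
cv2.imwrite('pics/w6z.png',cv2.resize(c['color'][60:235,220:420,::-1],None,fx=4,fy=4,interpolation=cv2.INTER_CUBIC))
cv2.imwrite('pics/s6z.png',cv2.resize(s['color'][160:260,280:400,::-1],None,fx=6,fy=6,interpolation=cv2.INTER_CUBIC))
```

```text
t 7.975 stand mm [ -39.5 -139.2   47.8] F [-0.73 -0.44  0.66] op 0.005 yaw [ 0.0723 -0.9974] -89.96
```

View pics/w6z.png

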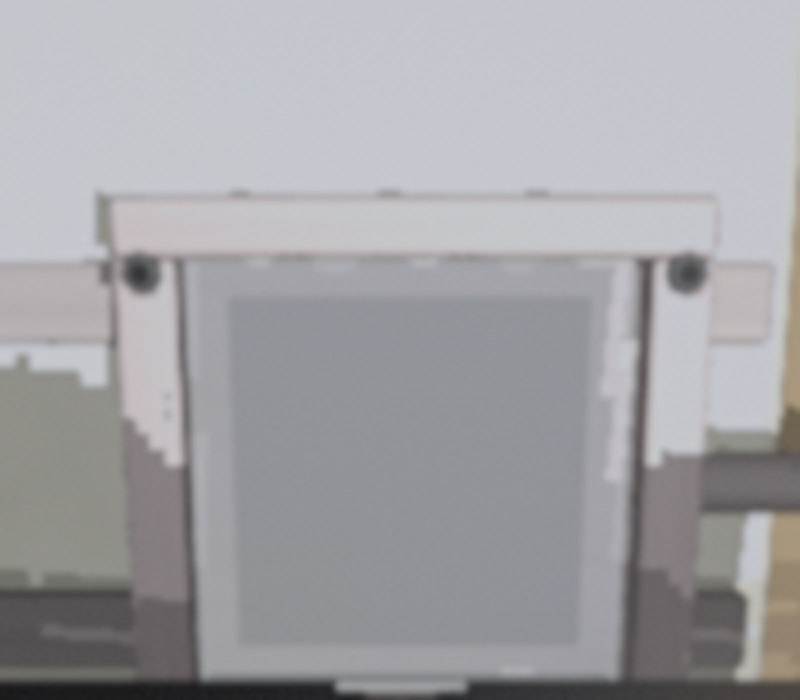

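View pics/s6z.png

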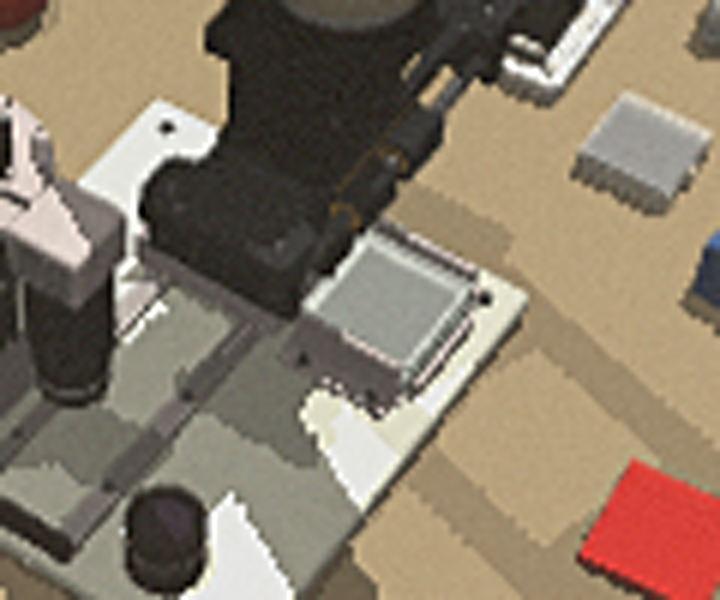

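Run:
```python
from h import *
for n in ['w5','w6']:
    c=load(n)
    for z in [.049,.052]:
        print(n,z,np.round(tost(onz(c,un([[185,262],[612,262],[622,680],[198,680]],[220,60],4),z)),1).tolist())
    print('rail',np.round(tost(onz(c,un([[112,198 if n=='w6' else 175],[715,198 if n=='w6' else 175],[178,256],[650,256]],[220,60],4),.048)),1).tolist())
```

```text
w5 0.049 [[28.1, -110.4, 49.0], [28.1, -166.4, 49.0], [-29.5, -170.3, 49.0], [-29.5, -109.7, 49.0]]
w5 0.052 [[28.0, -111.0, 52.0], [28.0, -165.8, 52.0], [-28.5, -169.7, 52.0], [-28.5, -110.3, 52.0]]
rail [[39.0, -101.3, 48.0], [39.0, -179.4, 48.0], [28.9, -109.4, 48.0], [28.8, -171.5, 48.0]]
w6 0.049 [[30.9, -110.5, 49.0], [30.9, -166.4, 49.0], [-26.7, -170.3, 49.0], [-26.7, -109.8, 49.0]]
w6 0.052 [[30.9, -111.0, 52.0], [30.8, -165.8, 52.0], [-25.7, -169.7, 52.0], [-25.7, -110.3, 52.0]]
rail [[39.0, -101.1, 48.0], [39.0, -179.6, 48.0], [31.7, -109.4, 48.0], [31.7, -171.5, 48.0]]
```

Call:
arm_command(
  increments=[
    {"wx": 0, "wy": 0, "wz": 0, "tx": 0, "ty": 1, "tz": 0, "jaw": 0},
    {"wx": 0, "wy": 0, "wz": 0, "tx": 0, "ty": 0, "tz": 0, "jaw": 0},
  ],
)

```text
time_s: 8.28
ee_pos: [0.5894, -0.067, 0.0476]
orientation: [0.481, 0.518, -0.482, 0.517]
ft_force: [-4.1, 0.1, 2.9]
opening: 0.004
```

Run:
```python
from h import *
c=snap('wrist','w7'); inst()
cv2.imwrite('pics/w7z.png',cv2.resize(c['color'][60:235,220:420,::-1],None,fx=4,fy=4,interpolation=cv2.INTER_CUBIC))
```

```text
t 8.325 stand mm [ -39.1 -139.2   47.6] F [-5.08 -0.66  1.99] op 0.009 yaw [ 0.0723 -0.9974] -89.96
```

View pics/w7z.png

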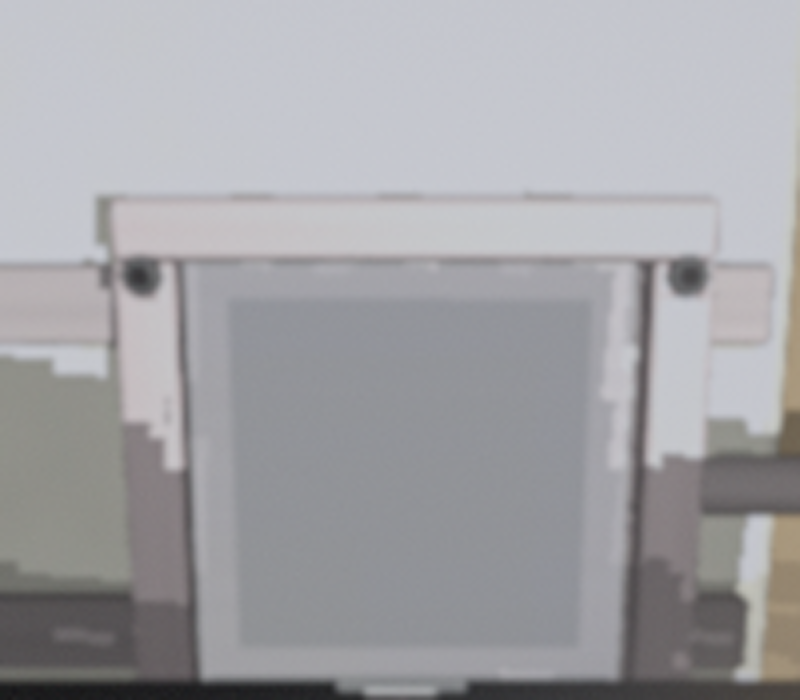

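Call:
arm_command(
  increments=[
    {"wx": 0, "wy": 0, "wz": 0, "tx": 0, "ty": -3, "tz": 0, "jaw": 0},
    {"wx": 0, "wy": 0, "wz": 0, "tx": 0, "ty": -10, "tz": 0, "jaw": 0},
    {"wx": 0, "wy": 0, "wz": 0, "tx": -20, "ty": -20, "tz": 0, "jaw": 0},
    {"wx": 0, "wy": 0, "wz": 0, "tx": -40, "ty": -20, "tz": 0, "jaw": 0},
    {"wx": 0, "wy": 0, "wz": 0, "tx": -30, "ty": 0, "tz": 0, "jaw": 0},
    {"wx": 0, "wy": 0, "wz": 0, "tx": 0, "ty": 0, "tz": 0, "jaw": 0},
  ],
)

```text
time_s: 9.07
ee_pos: [0.5393, -0.0713, 0.1411]
orientation: [0.483, 0.515, -0.48, 0.52]
ft_force: [1.1, 0.1, 0.1]
opening: 0.007
```

Run:
```python
from h import *
c=snap('wrist','w8'); inst()
cv2.imwrite('pics/w8z.png',cv2.resize(c['color'][40:235,210:410,::-1],None,fx=3.0,fy=3.0,interpolation=cv2.INTER_CUBIC))
```

```text
t 9.125 stand mm [ -90.6 -139.5  139. ] F [-0.16  0.28 -0.86] op 0.007 yaw [ 0.0722 -0.9974] -89.97
```

View pics/w8z.png

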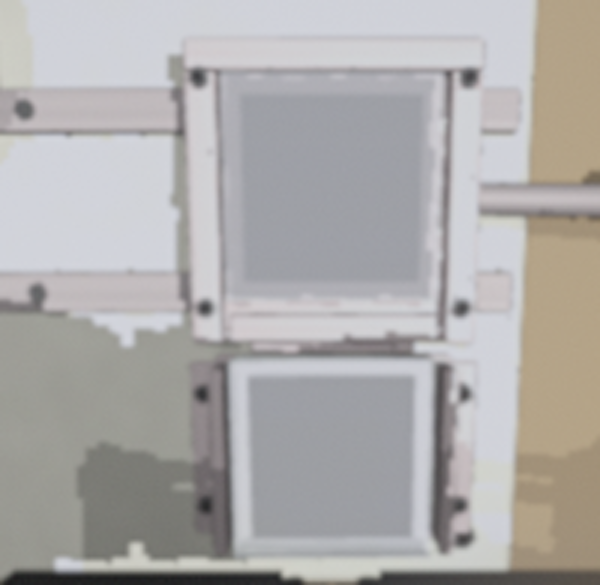

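Run:
```python
from h import *
c=load('w8')
cv2.imwrite('pics/w8y.png',cv2.resize(c['color'][45:160,265:380,::-1],None,fx=5.2,fy=5.2,interpolation=cv2.INTER_CUBIC))
```

```text
(no output)
```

View pics/w8y.png

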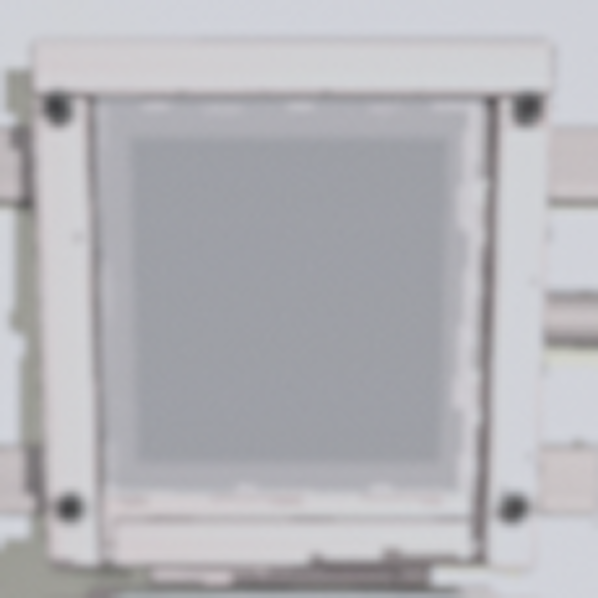

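Run:
```python
from h import *
c=load('w8'); u=un([[130,137],[448,137],[447,463],[136,463]],[265,45],5.2)
for z in (.042,.049): q=tost(onz(c,u,z)); print(q.round(1).tolist(),q.mean(0))
u=un([[103,97],[470,97],[462,488],[115,488]],[265,45],5.2);q=tost(onz(c,u,.049)); print('outline',q.round(1).tolist(),q.mean(0))
u=un([[32,38],[552,38],[537,568],[50,568]],[265,45],5.2);q=tost(onz(c,u,.046)); print('carriage',q.round(1).tolist(),q.mean(0))
u=un([[90,95],[497,95]],[265,45],5.2);print('inner rails',tost(onz(c,u,.048)).round(1).tolist())
c=load('w8'); u=un([[248,375],[417,375],[415,540],[250,540]],[210,40],3);q=tost(onz(c,u,.045));print('stack',q.round(1).tolist(),q.mean(0))
```

```text
[[26.5, -114.9, 42.0], [26.5, -165.0, 42.0], [-23.6, -166.0, 42.0], [-23.5, -114.8, 42.0]] [   1.45503077 -140.17934432   42.        ]
[[25.1, -115.6, 49.0], [25.1, -164.3, 49.0], [-23.5, -165.3, 49.0], [-23.5, -115.4, 49.0]] [   0.79821917 -140.15290257   49.        ]
outline [[30.8, -111.6, 49.0], [30.8, -167.5, 49.0], [-27.5, -167.8, 49.0], [-27.4, -111.9, 49.0]] [   1.69033671 -139.72309482   49.        ]
carriage [[39.9, -100.6, 46.0], [39.9, -180.2, 46.0], [-40.4, -180.8, 46.0], [-40.3, -100.6, 46.0]] [  -0.23853133 -140.56976123   46.        ]
inner rails [[31.3, -109.5, 48.0], [31.3, -171.8, 48.0]]
stack [[-49.7, -115.8, 45.0], [-49.8, -164.7, 45.0], [-99.5, -165.2, 45.0], [-99.4, -115.3, 45.0]] [ -74.58445413 -140.23737955   45.        ]
```

Call:
arm_command(
  increments=[
    {"wx": 0, "wy": 0, "wz": 0, "tx": 0, "ty": 45, "tz": 0, "jaw": 0},
    {"wx": 0, "wy": 0, "wz": 0, "tx": 40, "ty": 43, "tz": 0, "jaw": 0},
    {"wx": 0, "wy": 0, "wz": 0, "tx": 38, "ty": 0, "tz": 0, "jaw": 0},
    {"wx": 0, "wy": 0, "wz": 0, "tx": 6, "ty": 0, "tz": 0, "jaw": 0},
    {"wx": 0, "wy": 0, "wz": 0, "tx": 3, "ty": 0, "tz": 0, "jaw": 0},
    {"wx": 0, "wy": 0, "wz": 0, "tx": 0, "ty": 0, "tz": 0, "jaw": 0},
    {"wx": 0, "wy": 0, "wz": 0, "tx": 0, "ty": 0, "tz": 0, "jaw": 0},
  ],
)

```text
time_s: 10.0
ee_pos: [0.6253, -0.0646, 0.0519]
orientation: [0.482, 0.517, -0.481, 0.518]
ft_force: [0.6, -0.3, 0.2]
opening: 0.005
```

Run:
```python
from h import *
inst()
```

```text
t 10.0 stand mm [  -3.  -139.4   51.9] F [ 0.57 -0.3   0.17] op 0.005 yaw [ 0.0721 -0.9974] -89.97
```

Call:
arm_command(
  increments=[
    {"wx": 0, "wy": 0, "wz": 0, "tx": 1.5, "ty": 0, "tz": 0, "jaw": 0},
    {"wx": 0, "wy": 0, "wz": 0, "tx": 1, "ty": 0, "tz": 0, "jaw": 0},
    {"wx": 0, "wy": 0, "wz": 0, "tx": 0.5, "ty": 0, "tz": 0, "jaw": 0},
    {"wx": 0, "wy": 0, "wz": 0, "tx": 0, "ty": 0, "tz": 0, "jaw": 0},
  ],
)

```text
time_s: 10.5
ee_pos: [0.6253, -0.0645, 0.0494]
orientation: [0.482, 0.518, -0.482, 0.518]
ft_force: [-3.3, -0.1, 7.9]
opening: 0.008
```

Call:
arm_command(
  increments=[
    {"wx": 0, "wy": 0, "wz": 0, "tx": -0.2, "ty": -0.7, "tz": 0, "jaw": 0},
    {"wx": 0, "wy": 0, "wz": 0, "tx": 0, "ty": -0.7, "tz": 0, "jaw": 0},
    {"wx": 0, "wy": 0, "wz": 0, "tx": 0, "ty": -0.6, "tz": 0, "jaw": 0},
    {"wx": 0, "wy": 0, "wz": 0, "tx": 0, "ty": 0, "tz": 0, "jaw": 0},
  ],
)

```text
time_s: 11.0
ee_pos: [0.6248, -0.0646, 0.0494]
orientation: [0.482, 0.517, -0.481, 0.519]
ft_force: [3.4, 1.4, 6.3]
opening: 0.007
```

Call:
arm_command(
  increments=[
    {"wx": 0, "wy": 0, "wz": 0, "tx": -5, "ty": 0, "tz": 0, "jaw": 0},
    {"wx": 0, "wy": 0, "wz": 0, "tx": -20, "ty": 0, "tz": 0, "jaw": 0},
    {"wx": 0, "wy": 0, "wz": 0, "tx": -30, "ty": -40, "tz": 0, "jaw": 0},
    {"wx": 0, "wy": 0, "wz": 0, "tx": -30, "ty": -45, "tz": 0, "jaw": 0},
    {"wx": 0, "wy": 0, "wz": 0, "tx": 0, "ty": 0, "tz": 0, "jaw": 0},
    {"wx": 0, "wy": 0, "wz": 0, "tx": 0, "ty": 0, "tz": 0, "jaw": 0},
  ],
)

```text
time_s: 11.75
ee_pos: [0.5387, -0.0708, 0.1338]
orientation: [0.482, 0.517, -0.481, 0.518]
ft_force: [0.8, -0.2, -0.0]
opening: 0.003
```

Run:
```python
from h import *
c=snap('wrist','w9'); inst()
cv2.imwrite('pics/w9y.png',cv2.resize(c['color'][45:215,260:400,::-1],None,fx=3.5,fy=3.5,interpolation=cv2.INTER_CUBIC))
```

```text
t 11.8 stand mm [ -89.9 -139.3  133. ] F [ 0.18  0.17 -0.1 ] op 0.007 yaw [ 0.0721 -0.9974] -89.97
```

View pics/w9y.png

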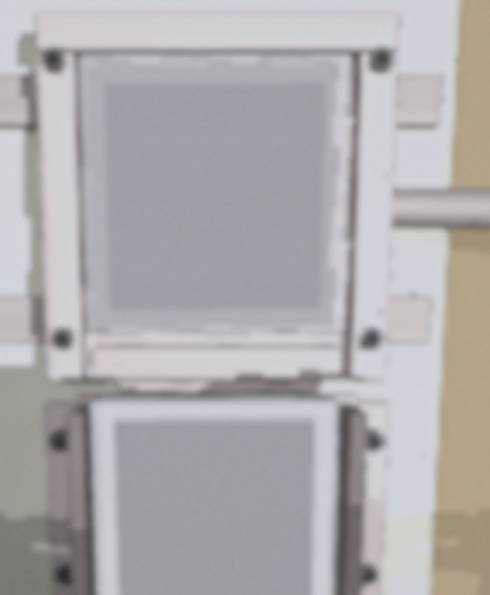

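Call:
arm_command(
  increments=[
    {"wx": -0.1745, "wy": 0, "wz": 0, "tx": 0, "ty": 0, "tz": 0, "jaw": 0},
    {"wx": -0.1745, "wy": 0, "wz": 0, "tx": 0, "ty": 0, "tz": 0, "jaw": 0},
    {"wx": -0.1745, "wy": 0, "wz": 0, "tx": 0, "ty": 0, "tz": 0, "jaw": 0},
    {"wx": -0.1745, "wy": 0, "wz": 0, "tx": 0, "ty": 0, "tz": 0, "jaw": 0},
    {"wx": -0.1745, "wy": 0, "wz": 0, "tx": 0, "ty": 0, "tz": 0, "jaw": 0},
    {"wx": -0.1745, "wy": 0, "wz": 0, "tx": 0, "ty": 0, "tz": 0, "jaw": 0},
    {"wx": -0.1745, "wy": 0, "wz": 0, "tx": 0, "ty": 0, "tz": 0, "jaw": 0},
    {"wx": -0.1745, "wy": 0, "wz": 0, "tx": 0, "ty": 0, "tz": 0, "jaw": 0},
    {"wx": -0.1745, "wy": 0, "wz": 0, "tx": 0, "ty": 0, "tz": 0, "jaw": 0},
    {"wx": 0, "wy": 0, "wz": 0, "tx": 0, "ty": -47, "tz": 0, "jaw": 0},
    {"wx": 0, "wy": 0, "wz": 0, "tx": 0, "ty": -47, "tz": 30, "jaw": 0},
    {"wx": 0, "wy": 0, "wz": 0, "tx": 0, "ty": -47, "tz": 30, "jaw": 0},
    {"wx": 0, "wy": 0, "wz": 0, "tx": 0, "ty": 0, "tz": 30, "jaw": 0},
    {"wx": 0, "wy": 0, "wz": 0, "tx": 0, "ty": 0, "tz": 0, "jaw": 0},
  ],
)

```text
time_s: 13.55
ee_pos: [0.6395, -0.205, 0.1308]
orientation: [-0.025, 0.707, 0.026, 0.706]
ft_force: [-0.6, -0.7, 0.6]
opening: 0.004
```

Run:
```python
from h import *
c=snap('wrist','w10'); inst(); sd(0,-284,52,0)
```

```text
t 13.6 stand mm [-2.000e-01 -2.799e+02  1.308e+02] F [-0.4  -0.76 -0.01] op 0.006 yaw [0.9974 0.0725] 0.05
[ 0.63874536 -0.20857031  0.052     ]
shift tool mm [78.8 -4.2  0.4] after-turn frame mm [78.8 -4.1  0.2] w rad [ 0.0009 -0.0028 -0.0015]
```

View pics/w10.png

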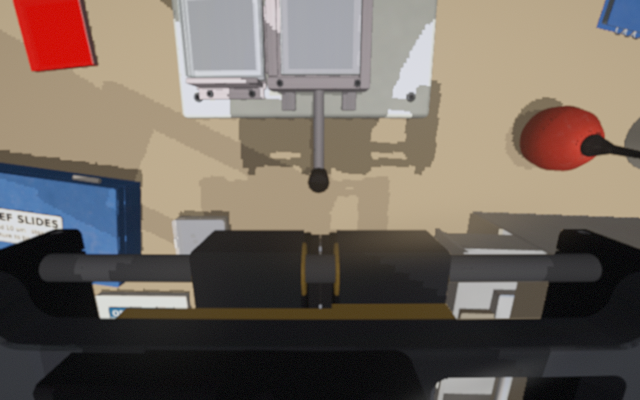

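Run:
```python
from h import *
t=load('top0');s=load('scene0')
cv2.imwrite('pics/td.png',cv2.resize(t['color'][50:210,380:480,::-1],None,fx=3.7,fy=3.7,interpolation=cv2.INTER_CUBIC))
cv2.imwrite('pics/sd.png',cv2.resize(s['color'][55:200,250:400,::-1],None,fx=4,fy=4,interpolation=cv2.INTER_CUBIC))
```

```text
(no output)
```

View pics/td.png

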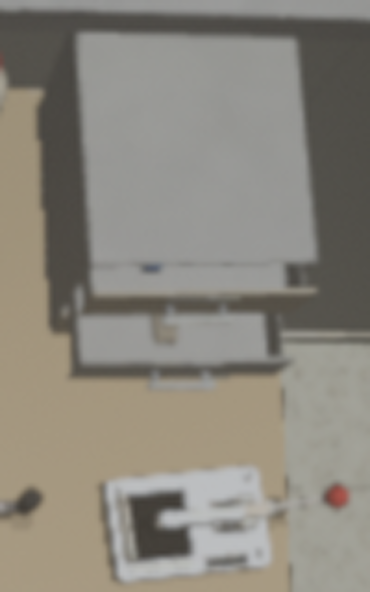

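View pics/sd.png

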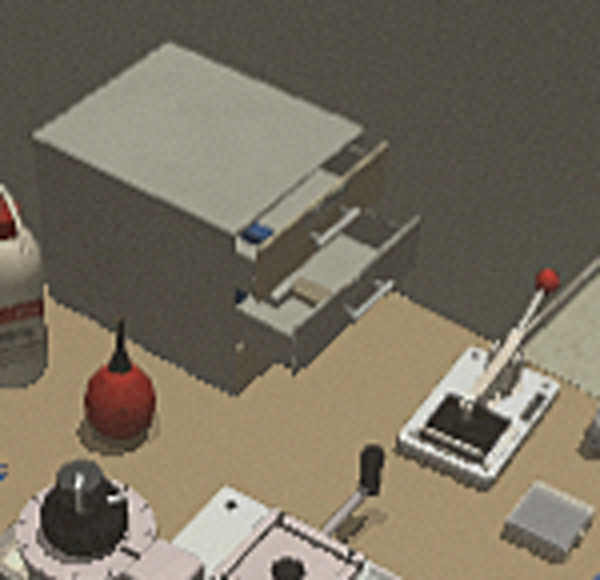

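Run:
```python
from h import *
t=load('top0');s=load('scene0')
for n,a,b in [('low drawer L',(74,365),(296,335)),('low drawer R',(288,360),(418,218)),('top drawer L',(93,295),(258,250)),('ball',(337,496),(546,280)),('handle L',(152,385),(352,315))]:
    x,e=tri([(t,un(a,[380,50],3.7)),(s,un(b,[250,55],4))]); print(n,tost([x]).round(0),np.round(e,1))
```

```text
low drawer L [[  94. -284.  112.]] [0.2 0.2]
low drawer R [[  87. -448.  120.]] [0.3 0.3]
top drawer L [[ 132. -289.  170.]] [0.6 0.6]
ball [[ -14. -491.   78.]] [0.5 0.5]
handle L [[  81. -348.   92.]] [0.8 0.8]
```

Call:
arm_command(
  increments=[
    {"wx": 0, "wy": 0, "wz": 0, "tx": 0, "ty": 2, "tz": -8, "jaw": 0},
    {"wx": 0, "wy": 0, "wz": 0, "tx": 30, "ty": 0, "tz": 0, "jaw": 0},
    {"wx": 0, "wy": 0, "wz": 0, "tx": 30, "ty": 0, "tz": 0, "jaw": 0},
    {"wx": 0, "wy": 0, "wz": 0, "tx": 8, "ty": 0, "tz": 0, "jaw": 0},
    {"wx": 0, "wy": 0, "wz": 0, "tx": 0, "ty": 4, "tz": 0, "jaw": 0},
    {"wx": 0, "wy": 0, "wz": 0, "tx": 0, "ty": 4, "tz": 0, "jaw": 0},
  ],
)

```text
time_s: 14.35
ee_pos: [0.6303, -0.1955, 0.0668]
orientation: [-0.026, 0.706, 0.025, 0.707]
ft_force: [0.3, -0.8, 0.7]
opening: 0.007
```

Run:
```python
from h import *
c=snap('wrist','w11'); inst()
```

```text
t 14.4 stand mm [  -7.4 -270.    66.8] F [ 0.16  0.42 -0.05] op 0.009 yaw [0.9974 0.0724] 0.04
```

View pics/w11.png

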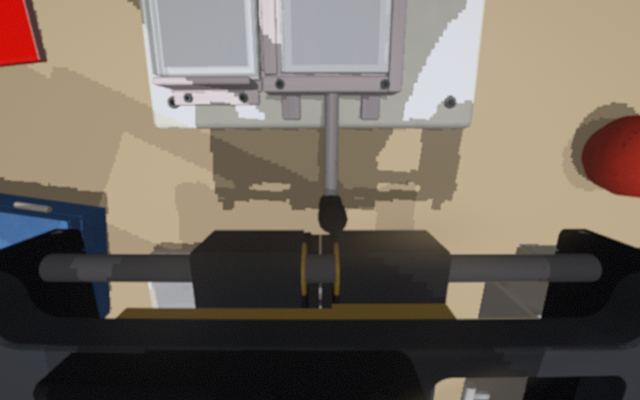

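Call:
arm_command(
  increments=[
    {"wx": 0, "wy": 0, "wz": 0, "tx": 2, "ty": 2, "tz": 0, "jaw": 0},
    {"wx": 0, "wy": 0, "wz": 0, "tx": 2, "ty": 3, "tz": 0, "jaw": 0},
    {"wx": 0, "wy": 0, "wz": 0, "tx": 0, "ty": 5, "tz": 0, "jaw": 0},
    {"wx": 0, "wy": 0, "wz": 0, "tx": 0, "ty": 6, "tz": 0, "jaw": 0},
    {"wx": 0, "wy": 0, "wz": 0, "tx": 0, "ty": 7, "tz": 0, "jaw": 0},
    {"wx": 0, "wy": 0, "wz": 0, "tx": 0, "ty": 8, "tz": 0, "jaw": 0},
    {"wx": 0, "wy": 0, "wz": 0, "tx": 0, "ty": 8, "tz": 0, "jaw": 0},
    {"wx": 0, "wy": 0, "wz": 0, "tx": 0, "ty": 8, "tz": 0, "jaw": 0},
    {"wx": 0, "wy": 0, "wz": 0, "tx": 0, "ty": 8, "tz": 0, "jaw": 0},
    {"wx": 0, "wy": 0, "wz": 0, "tx": 0, "ty": 8, "tz": 0, "jaw": 0},
    {"wx": 0, "wy": 0, "wz": 0, "tx": 0, "ty": 8, "tz": 0, "jaw": 0},
    {"wx": 0, "wy": 0, "wz": 0, "tx": 0, "ty": 8, "tz": 0, "jaw": 0},
    {"wx": 0, "wy": 0, "wz": 0, "tx": 0, "ty": 8, "tz": 0, "jaw": 0},
    {"wx": 0, "wy": 0, "wz": 0, "tx": 0, "ty": 8, "tz": 0, "jaw": 0},
    {"wx": 0, "wy": 0, "wz": 0, "tx": 0, "ty": 8, "tz": 0, "jaw": 0},
    {"wx": 0, "wy": 0, "wz": 0, "tx": 0, "ty": 8, "tz": 0, "jaw": 0},
    {"wx": 0, "wy": 0, "wz": 0, "tx": 0, "ty": 7, "tz": 0, "jaw": 0},
    {"wx": 0, "wy": 0, "wz": 0, "tx": 0, "ty": 6, "tz": 0, "jaw": 0},
    {"wx": 0, "wy": 0, "wz": 0, "tx": 0, "ty": 5, "tz": 0, "jaw": 0},
    {"wx": 0, "wy": 0, "wz": 0, "tx": 0, "ty": 3, "tz": 0, "jaw": 0},
  ],
)

```text
time_s: 16.9
ee_pos: [0.6199, -0.0634, 0.061]
orientation: [-0.025, 0.707, 0.026, 0.707]
ft_force: [1.7, -1.1, 0.9]
opening: 0.004
```

Run:
```python
from h import *
c=snap('wrist','w12'); inst()
```

```text
t 16.95 stand mm [  -8.5 -137.5   60.9] F [ 1.27 -0.94  0.16] op 0.008 yaw [0.9974 0.0721] 0.03
```

View pics/w12.png

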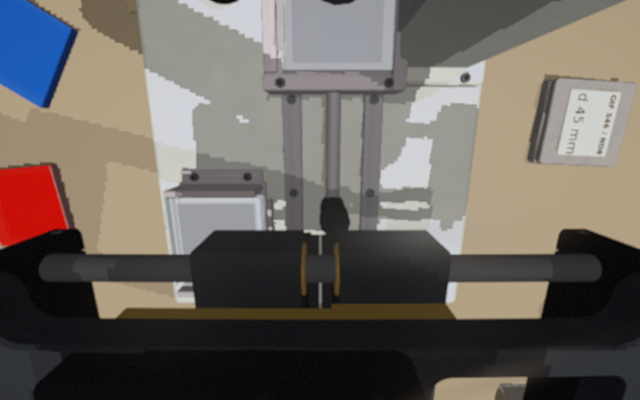

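Shuttle is moving cleanly, its handle near pixel (333,215). The last ~10 mm goes slowly, watching the force.

Call:
arm_command(
  increments=[
    {"wx": 0, "wy": 0, "wz": 0, "tx": 0, "ty": 3, "tz": 0, "jaw": 0},
    {"wx": 0, "wy": 0, "wz": 0, "tx": 0, "ty": 2, "tz": 0, "jaw": 0},
    {"wx": 0, "wy": 0, "wz": 0, "tx": 0, "ty": 1.5, "tz": 0, "jaw": 0},
    {"wx": 0, "wy": 0, "wz": 0, "tx": 0, "ty": 1.5, "tz": 0, "jaw": 0},
    {"wx": 0, "wy": 0, "wz": 0, "tx": 0, "ty": 1, "tz": 0, "jaw": 0},
  ],
)

```text
time_s: 17.58
ee_pos: [0.6192, -0.0557, 0.061]
orientation: [-0.026, 0.707, 0.025, 0.707]
ft_force: [0.4, -7.5, -0.5]
opening: 0.007
```

Call:
arm_command(
  increments=[
    {"wx": 0, "wy": 0, "wz": 0, "tx": 0, "ty": 0.7, "tz": 0, "jaw": 0},
    {"wx": 0, "wy": 0, "wz": 0, "tx": 0, "ty": 0.7, "tz": 0, "jaw": 0},
    {"wx": 0, "wy": 0, "wz": 0, "tx": 0, "ty": 0.6, "tz": 0, "jaw": 0},
  ],
)

```text
time_s: 17.95
ee_pos: [0.6192, -0.0556, 0.0611]
orientation: [-0.027, 0.707, 0.024, 0.707]
ft_force: [1.7, -12.7, -2.4]
opening: 0.007
```

Call:
arm_command(
  increments=[
    {"wx": 0, "wy": 0, "wz": 0, "tx": 0, "ty": -3, "tz": 0, "jaw": 0},
    {"wx": 0, "wy": 0, "wz": 0, "tx": 0, "ty": -20, "tz": 0, "jaw": 0},
    {"wx": 0, "wy": 0, "wz": 0, "tx": -50, "ty": 0, "tz": 0, "jaw": 0},
    {"wx": 0, "wy": 0, "wz": 0, "tx": -60, "ty": 0, "tz": 0, "jaw": 0},
    {"wx": 0, "wy": 0, "wz": 0, "tx": -60, "ty": 0, "tz": 0, "jaw": 0},
    {"wx": 0.1745, "wy": 0, "wz": 0, "tx": -50, "ty": 0, "tz": 0, "jaw": 0.2},
    {"wx": 0.1745, "wy": 0, "wz": 0, "tx": -50, "ty": 0, "tz": 0, "jaw": 0.4},
    {"wx": 0.1745, "wy": 0, "wz": 0, "tx": 0, "ty": 0, "tz": 0, "jaw": 0.55},
    {"wx": 0.1745, "wy": 0, "wz": 0, "tx": 0, "ty": 0, "tz": 0, "jaw": 0.55},
    {"wx": 0.1745, "wy": 0, "wz": 0, "tx": 0, "ty": 0, "tz": 0, "jaw": 0.55},
    {"wx": 0.1745, "wy": 0, "wz": 0, "tx": 0, "ty": 0, "tz": 0, "jaw": 0.55},
    {"wx": 0.1745, "wy": 0, "wz": 0, "tx": 0, "ty": 0, "tz": 0, "jaw": 0.55},
    {"wx": 0.1745, "wy": 0, "wz": 0, "tx": 0, "ty": 0, "tz": 0, "jaw": 0.55},
    {"wx": 0.1745, "wy": 0, "wz": 0, "tx": 0, "ty": 0, "tz": 0, "jaw": 0.55},
    {"wx": 0, "wy": 0, "wz": 0, "tx": 0, "ty": 4, "tz": -50, "jaw": 0.55},
    {"wx": 0, "wy": 0, "wz": 0, "tx": 0, "ty": 4, "tz": -50, "jaw": 0.55},
    {"wx": 0, "wy": 0, "wz": 0, "tx": 0, "ty": 0, "tz": -50, "jaw": 0.55},
    {"wx": 0, "wy": 0, "wz": 0, "tx": 0, "ty": 0, "tz": 0, "jaw": 0.55},
    {"wx": 0, "wy": 0, "wz": 0, "tx": 0, "ty": 0, "tz": 0, "jaw": 0.55},
  ],
)

```text
time_s: 20.32
ee_pos: [0.618, 0.0739, 0.3308]
orientation: [0.481, 0.518, -0.482, 0.518]
ft_force: [-0.7, 0.3, -1.0]
opening: 0.55
```

Run:
```python
from h import *
c=snap('wrist','w13'); snap('scene','s13'); inst()
cv2.imwrite('pics/w13z.png',cv2.resize(c['color'][60:220,230:430,::-1],None,fx=3.5,fy=3.5,interpolation=cv2.INTER_CUBIC))
c=load('s13');cv2.imwrite('pics/s13z.png',cv2.resize(c['color'][150:280,230:390,::-1],None,fx=4,fy=4,interpolation=cv2.INTER_CUBIC))
```

```text
t 20.425 stand mm [ -0.4  -1.6 330.9] F [-0.72 -0.3   0.28] op 0.547 yaw [ 0.0709 -0.9975] -90.04
```

View pics/w13z.png

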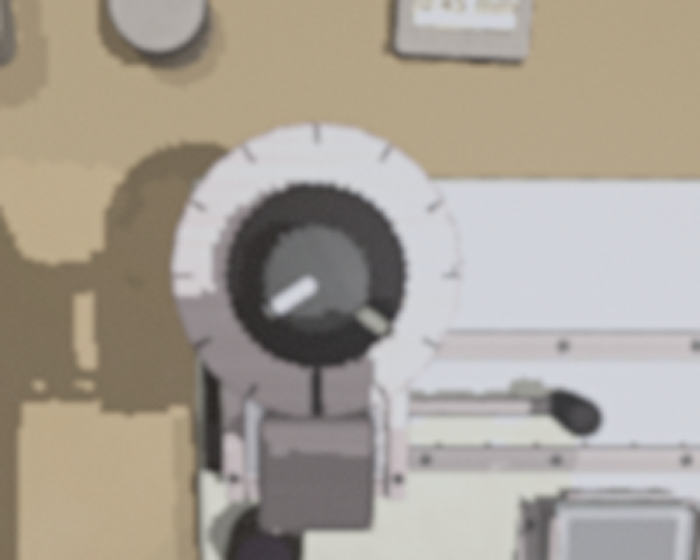

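View pics/s13z.png

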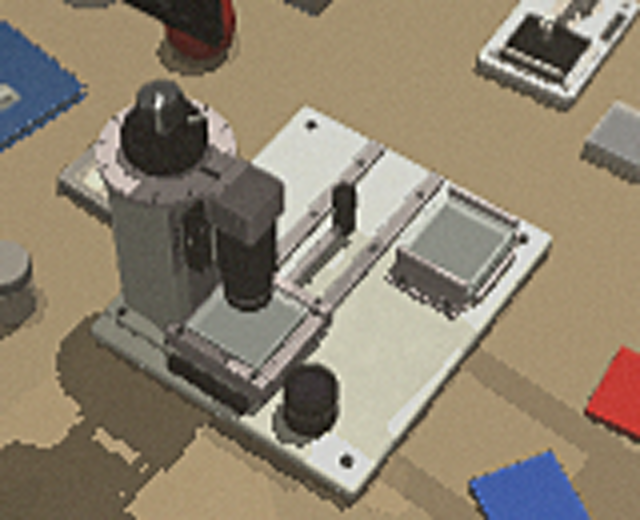

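View pics/w13.png

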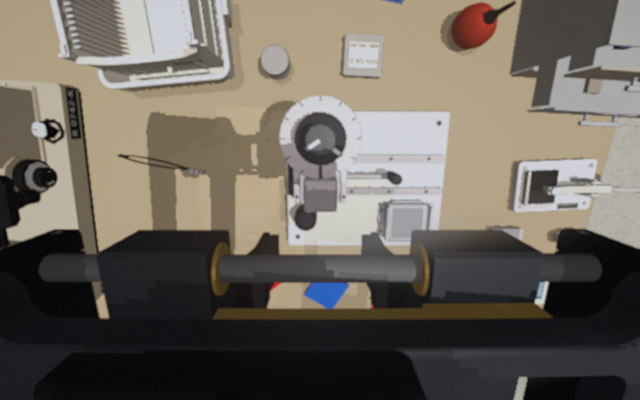

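```bash
cat > ang.py <<'E'
from h import *
def ang(c,uv0,uv1,z):
    q=tost(onz(c,[uv0,uv1],z)); d=q[1]-q[0]; return np.arctan2(d[1],-d[0]),q.round(1).tolist()
E
python3 - <<'E'
from ang import *
c=load('w13');o=[230,60];k=3.5
ax=S(SP,[[.06,0,.178],[.06,0,.198],[.06,0,.226],[.018,0,.178],[.06,.014,.226],[.06,-.014,.226]])
print(((proj(c,ax)-o+.5)*k-.5).round(0).tolist())
for z in (.220,.226,.23): print('fine centre',tost(onz(c,[un([316,279],o,k)],z)).round(1))
print('ring c',tost(onz(c,[un([316,275],o,k)],.198)).round(1),'flange',tost(onz(c,[un([317,267],o,k)],.178)).round(1))
print(ang(c,un([316,279],o,k),un([272,310],o,k),.226)); print(ang(c,un([316,275],o,k),un([376,323],o,k),.198))
print(ang(c,un([317,267],o,k),un([317,400],o,k),.178))
# fine knob height from size
u=un([[264,280],[370,280]],o,k)
for z in (.22,.226,.232): q=onz(c,u,z); print(z,np.linalg.norm(q[0]-q[1]))
# two-view of the fine top centre
s=load('s13'); print(tost([tri([(c,un([316,279],o,k)),(s,un([158,92],[230,150],4))])[0]]))
E
```

```text
[[315.0, 273.0], [315.0, 275.0], [315.0, 277.0], [315.0, 414.0], [259.0, 277.0], [371.0, 278.0]]
fine centre [[ 59.5  -0.3 220. ]]
fine centre [[ 59.6  -0.3 226. ]]
fine centre [[ 59.7  -0.3 230. ]]
ring c [[ 59.9  -0.3 198. ]] flange [[ 61.8  -0.6 178. ]]
(np.float64(0.9677002130914669), [[59.6, -0.3, 226.0], [52.0, 10.8, 226.0]])
(np.float64(-0.9079210352435062), [[59.9, -0.3, 198.0], [46.8, -17.1, 198.0]])
(np.float64(-0.0004156454100475378), [[61.8, -0.6, 178.0], [22.3, -0.6, 178.0]])
0.22 0.02718560585205769
0.226 0.02658764746638295
0.232 0.025989689080708235
[[ 60.58095468   0.53961327 229.56100644]]
```

Run:
```python
from h import *
sd(60,-.3,206)
```

```text
[0.67826733 0.07869909 0.206     ]
shift tool mm [124.8  60.5  -1.4] after-turn frame mm [124.9  60.4  -1.3] w rad [-0.0007  0.0002  0.0004]
```

Call:
arm_command(
  increments=[
    {"wx": 0, "wy": 0, "wz": 0, "tx": 0, "ty": 30, "tz": -1.3, "jaw": 0.55},
    {"wx": 0, "wy": 0, "wz": 0, "tx": 20, "ty": 30.4, "tz": 0, "jaw": 0.55},
    {"wx": 0, "wy": 0, "wz": 0, "tx": 50, "ty": 0, "tz": 0, "jaw": 0.55},
    {"wx": 0, "wy": 0, "wz": 0, "tx": 15, "ty": 0, "tz": 0, "jaw": 0.55},
    {"wx": 0, "wy": 0, "wz": 0, "tx": 0, "ty": 0, "tz": 0, "jaw": 0.55},
    {"wx": 0, "wy": 0, "wz": 0, "tx": 0, "ty": 0, "tz": 0, "jaw": 0.55},
  ],
)

```text
time_s: 21.18
ee_pos: [0.6792, 0.0797, 0.2488]
orientation: [0.483, 0.517, -0.481, 0.519]
ft_force: [-0.7, 0.4, -0.4]
opening: 0.55
```

Run:
```python
from h import *
inst();sd(60,-.3,206)
c=snap('scene','s14');cv2.imwrite('pics/s14z.png',cv2.resize(c['color'][100:260,200:400,::-1],None,fx=4,fy=4,interpolation=cv2.INTER_CUBIC))
```

```text
t 21.175 stand mm [ 61.    0.7 248.8] F [-0.74  0.39 -0.43] op 0.55 yaw [ 0.0717 -0.9974] -90.0
[0.67826733 0.07869909 0.206     ]
shift tool mm [42.8 -1.1  0.9] after-turn frame mm [42.8 -1.   1. ] w rad [ 0.0001  0.0003 -0.0037]
```

View pics/s14z.png

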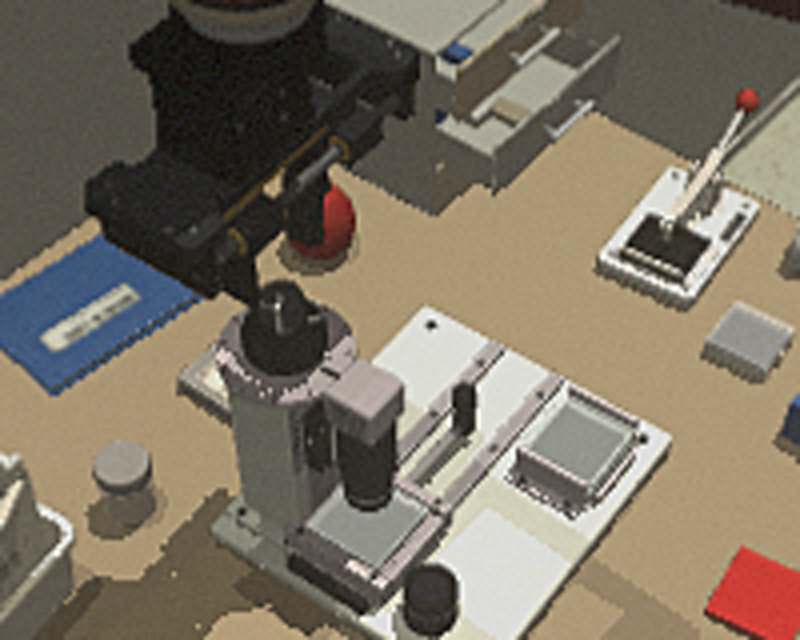

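Call:
arm_command(
  increments=[
    {"wx": 0, "wy": 0, "wz": 0, "tx": 10, "ty": -0.7, "tz": 0.6, "jaw": 0.55},
    {"wx": 0, "wy": 0, "wz": 0, "tx": 15, "ty": 0, "tz": 0, "jaw": 0.55},
    {"wx": 0, "wy": 0, "wz": 0, "tx": 12, "ty": 0, "tz": 0, "jaw": 0.55},
    {"wx": 0, "wy": 0, "wz": 0, "tx": 4, "ty": 0, "tz": 0, "jaw": 0.55},
    {"wx": 0, "wy": 0, "wz": 0, "tx": 0, "ty": 0, "tz": 0, "jaw": 0.55},
    {"wx": 0, "wy": 0, "wz": 0, "tx": 0, "ty": 0, "tz": 0, "jaw": 0.55},
    {"wx": 0, "wy": 0, "wz": 0, "tx": 0, "ty": 0, "tz": 0, "jaw": 0.55},
  ],
)

```text
time_s: 22.1
ee_pos: [0.6778, 0.0795, 0.2058]
orientation: [0.482, 0.517, -0.481, 0.518]
ft_force: [0.2, 0.2, -0.2]
opening: 0.549
```

Run:
```python
from h import *
inst();sd(60,-.3,206)
```

```text
t 22.1 stand mm [ 59.6   0.6 205.8] F [ 0.24  0.21 -0.21] op 0.549 yaw [ 0.0723 -0.9974] -89.96
[0.67826733 0.07869909 0.206     ]
shift tool mm [-0.2  0.4  0.9] after-turn frame mm [-0.2  0.4  0.9] w rad [ 0.0006  0.     -0.0011]
```

Call:
arm_command(
  increments=[
    {"wx": 0, "wy": 0, "wz": 0, "tx": 0, "ty": 0.4, "tz": 0.7, "jaw": 0.4},
    {"wx": 0, "wy": 0, "wz": 0, "tx": 0, "ty": 0, "tz": 0, "jaw": 0.36},
    {"wx": 0, "wy": 0, "wz": 0, "tx": 0, "ty": 0, "tz": 0, "jaw": 0.2},
    {"wx": 0, "wy": 0, "wz": 0, "tx": 0, "ty": 0, "tz": 0, "jaw": 0.2},
    {"wx": 0, "wy": 0, "wz": 0, "tx": 0, "ty": 0, "tz": 0, "jaw": 0.2},
  ],
)

```text
time_s: 22.72
ee_pos: [0.678, 0.0784, 0.2051]
orientation: [0.482, 0.518, -0.482, 0.518]
ft_force: [-0.4, -2.0, 0.1]
opening: 0.311
```

Run:
```python
from h import *
inst();print(cur()[2]['wrist_torque'])
```

```text
t 22.725 stand mm [ 59.7  -0.6 205.1] F [-0.38 -2.    0.07] op 0.311 yaw [ 0.072  -0.9974] -89.98
[-0.3697987  -0.03774927 -0.0044583 ]
```

Call:
arm_command(
  increments=[
    {"wx": -0.097, "wy": 0, "wz": 0, "tx": 0, "ty": 0, "tz": 0, "jaw": 0.2},
    {"wx": -0.097, "wy": 0, "wz": 0, "tx": 0, "ty": 0, "tz": 0, "jaw": 0.2},
    {"wx": -0.097, "wy": 0, "wz": 0, "tx": 0, "ty": 0, "tz": 0, "jaw": 0.2},
    {"wx": -0.097, "wy": 0, "wz": 0, "tx": 0, "ty": 0, "tz": 0, "jaw": 0.2},
    {"wx": -0.097, "wy": 0, "wz": 0, "tx": 0, "ty": 0, "tz": 0, "jaw": 0.2},
    {"wx": -0.097, "wy": 0, "wz": 0, "tx": 0, "ty": 0, "tz": 0, "jaw": 0.2},
    {"wx": -0.097, "wy": 0, "wz": 0, "tx": 0, "ty": 0, "tz": 0, "jaw": 0.2},
    {"wx": -0.097, "wy": 0, "wz": 0, "tx": 0, "ty": 0, "tz": 0, "jaw": 0.2},
    {"wx": -0.097, "wy": 0, "wz": 0, "tx": 0, "ty": 0, "tz": 0, "jaw": 0.2},
    {"wx": -0.097, "wy": 0, "wz": 0, "tx": 0, "ty": 0, "tz": 0, "jaw": 0.2},
    {"wx": 0, "wy": 0, "wz": 0, "tx": 0, "ty": 0, "tz": 0, "jaw": 0.2},
    {"wx": 0, "wy": 0, "wz": 0, "tx": 0, "ty": 0, "tz": 0, "jaw": 0.2},
  ],
)

```text
time_s: 24.22
ee_pos: [0.6779, 0.0786, 0.2051]
orientation: [0.185, 0.682, -0.185, 0.682]
ft_force: [-0.7, -2.5, 1.1]
opening: 0.312
```

Run:
```python
from h import *
inst();print(cur()[2]['wrist_torque'])
c=snap('scene','s15');cv2.imwrite('pics/s15z.png',cv2.resize(c['color'][140:220,230:330,::-1],None,fx=7,fy=7,interpolation=cv2.INTER_CUBIC))
c=snap('wrist','w15')
```

```text
t 24.225 stand mm [ 59.7  -0.4 205.1] F [-0.67 -2.47  1.08] op 0.312 yaw [ 0.8626 -0.5059] -34.5
[-0.53367546  0.03909689  0.01899181]
```

View pics/s15z.png

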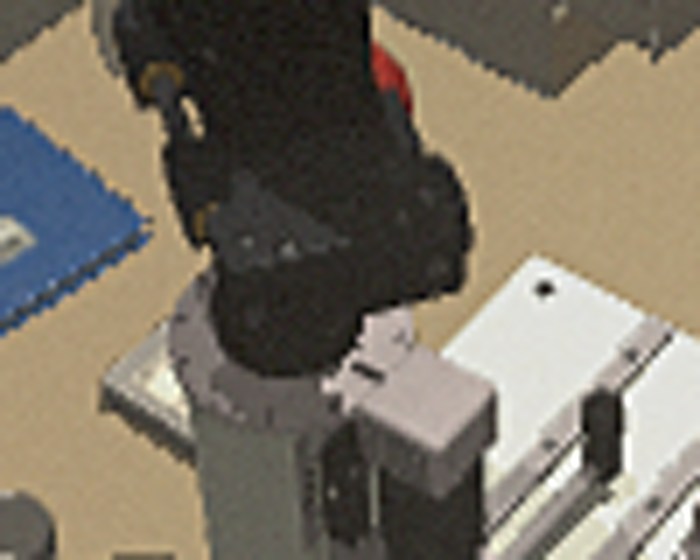

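View pics/w15.png

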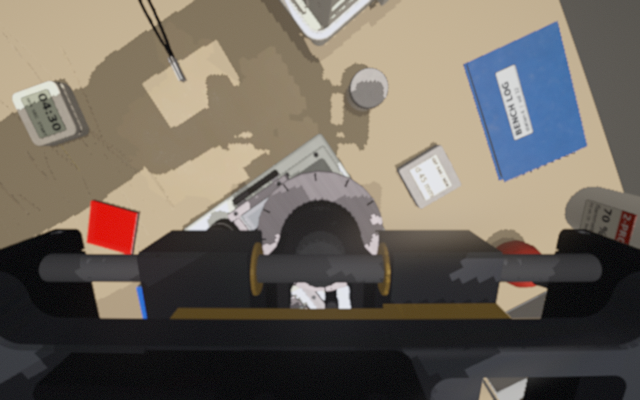

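Call:
arm_command(
  increments=[
    {"wx": 0, "wy": 0, "wz": 0, "tx": 0, "ty": 0, "tz": 0, "jaw": 0.5},
    {"wx": 0, "wy": 0, "wz": 0, "tx": 0, "ty": 0, "tz": 0, "jaw": 0.55},
    {"wx": 0, "wy": 0, "wz": 0, "tx": 0, "ty": 0, "tz": 0, "jaw": 0.55},
    {"wx": 0, "wy": 0, "wz": 0, "tx": -20, "ty": 0, "tz": 0, "jaw": 0.55},
    {"wx": 0, "wy": 0, "wz": 0, "tx": -50, "ty": 0, "tz": 0, "jaw": 0.65},
    {"wx": 0.1745, "wy": 0, "wz": 0, "tx": -50, "ty": 0, "tz": 0, "jaw": 0.75},
    {"wx": 0.1745, "wy": 0, "wz": 0, "tx": 0, "ty": 0, "tz": 0, "jaw": 0.78},
    {"wx": 0.165, "wy": 0, "wz": 0, "tx": 0, "ty": -30, "tz": 0, "jaw": 0.78},
    {"wx": 0, "wy": 0, "wz": 0, "tx": 0, "ty": -30, "tz": 0, "jaw": 0.78},
    {"wx": 0, "wy": 0, "wz": 0, "tx": 0, "ty": 0, "tz": 0, "jaw": 0.78},
    {"wx": 0, "wy": 0, "wz": 0, "tx": 0, "ty": 0, "tz": 0, "jaw": 0.78},
  ],
)

```text
time_s: 25.7
ee_pos: [0.6296, 0.0448, 0.3265]
orientation: [0.353, 0.613, -0.352, 0.614]
ft_force: [-0.4, 0.4, -0.7]
opening: 0.778
```

Run:
```python
from h import *
inst()
c=snap('wrist','w16')
u=proj(c,S(SP,[[.06,0,.2]]))[0]; print(u)
x,y=int(u[0])-55,int(u[1])-50; print(x,y)
cv2.imwrite('pics/w16z.png',cv2.resize(c['color'][y:y+100,x:x+110,::-1],None,fx=6,fy=6,interpolation=cv2.INTER_CUBIC))
```

```text
t 25.7 stand mm [  9.  -30.7 326.5] F [-0.41  0.36 -0.75] op 0.778 yaw [ 0.5041 -0.8637] -63.84
[314.88642443 140.17180771]
259 90
```

View pics/w16z.png

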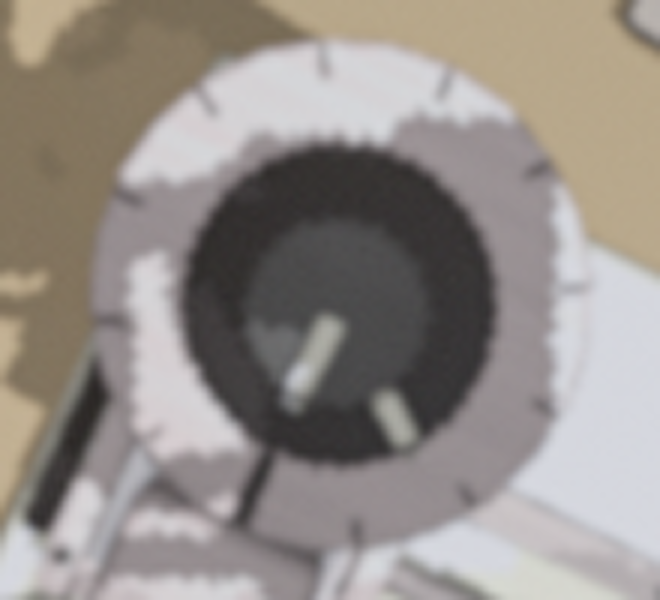

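Run:
```python
from ang import *
c=load('w16');o=[259,90];k=6
ax=S(SP,[[.06,-.0003,.178],[.06,-.0003,.198],[.06,-.0003,.226]])
print(((proj(c,ax)-o+.5)*k-.5).round(0).tolist())
print('fine by line',ang(c,un([334,318],o,k),un([293,408],o,k),.226))
print('fine by centre',ang(c,un([338,311],o,k),un([293,408],o,k),.2255))
print('index line',ang(c,un([267,452],o,k),un([243,524],o,k),.178))
print('coarse line',ang(c,un([380,392],o,k),un([408,443],o,k),.198), ang(c,un([340,304],o,k),un([405,442],o,k),.198))
print('index centre',ang(c,un([340,295],o,k),un([243,524],o,k),.178))
```

```text
[[341.0, 301.0], [340.0, 304.0], [337.0, 310.0]]
fine by line (np.float64(-0.016644087743659025), [[58.7, -0.5, 226.0], [44.5, -0.7, 226.0]])
fine by centre (np.float64(-0.009763725585900683), [[59.9, -0.5, 225.5], [44.5, -0.7, 225.5]])
index line (np.float64(-0.12065478799871418), [[31.2, 0.1, 178.0], [18.0, -1.5, 178.0]])
coarse line (np.float64(-0.9636958989081881), [[50.4, -12.2, 198.0], [45.0, -19.9, 198.0]]) (np.float64(-0.9015418578908765), [[60.0, -0.3, 198.0], [45.0, -19.4, 198.0]])
index centre (np.float64(-0.043179786197892325), [[60.7, 0.3, 178.0], [18.0, -1.5, 178.0]])
```

```bash
cat >> ang.py <<'E'
def polar(c,z,r0,r1,bright,guess,half=.5,ax=(60,-.3),fn=None):
    th=np.linspace(guess-half,guess+half,401); r=np.linspace(r0,r1,30)
    T,Rr=np.meshgrid(th,r); X=ax[0]-Rr*np.cos(T); Y=ax[1]+Rr*np.sin(T)
    uv=proj(c,S(SP,np.c_[X.ravel(),Y.ravel(),np.full(X.size,z*1e3)]/1e3)).astype(np.float32)
    g=cv2.cvtColor(c['color'],cv2.COLOR_RGB2GRAY).astype(np.float32)
    I=cv2.remap(g,uv[:,0].reshape(X.shape),uv[:,1].reshape(X.shape),cv2.INTER_CUBIC)
    p=I.mean(0); p=p if bright else -p
    w=np.clip(p-(p.max()+np.median(p))/2,0,None); pk=th[p.argmax()]; w[abs(th-pk)>.2]=0
    return round(float((w*th).sum()/w.sum()),3),round(float(pk),3),float(p.max()-np.median(p))
E
python3 - <<'E'
from ang import *
for n,fg in (('w13',.97),('w16',0)):
    c=load(n)
    for ax in ((60,-.3),(60,.2),(60,-.8)): print(n,ax,'fine',polar(c,.2255,5,13,1,fg,ax=ax),'coarse',polar(c,.198,17,25,1,-.9,ax=ax),'index',polar(c,.178,30,41,0,0,.3,ax=ax))
E
```

```text
w13 (60, -0.3) fine (0.935, 0.927, 60.6683349609375) coarse (-0.907, -0.905, 89.24516296386719) index (-0.003, -0.003, 79.16462707519531)
w13 (60, 0.2) fine (0.905, 0.895, 59.26011657714844) coarse (-0.921, -0.917, 94.4405517578125) index (-0.017, -0.016, 79.15483093261719)
w13 (60, -0.8) fine (0.964, 0.952, 60.82334899902344) coarse (-0.893, -0.89, 81.88062286376953) index (0.012, 0.012, 79.02017974853516)
w16 (60, -0.3) fine (0.04, 0.052, 59.802589416503906) coarse (-0.911, -0.912, 104.81512451171875) index (-0.008, -0.008, 82.44050598144531)
w16 (60, 0.2) fine (-0.012, 0.005, 58.571441650390625) coarse (-0.925, -0.925, 108.10083770751953) index (-0.022, -0.021, 82.85113525390625)
w16 (60, -0.8) fine (0.091, 0.105, 59.84235382080078) coarse (-0.896, -0.895, 99.68019104003906) index (0.006, 0.006, 82.07215881347656)
```

```bash
cat >> ang.py <<'E'
def linefit(c,z,r0,r1,bright,guess,ax=(60,-.3),W=4):
    # sample across strip in plane, centroid per radius, line fit
    rr=np.linspace(r0,r1,25); t=np.linspace(-W,W,81); Rr,Tt=np.meshgrid(rr,t,indexing='ij')
    e=np.array([-np.cos(guess),np.sin(guess)]); n=np.array([np.sin(guess),np.cos(guess)])
    X=ax[0]+Rr*e[0]+Tt*n[0]; Y=ax[1]+Rr*e[1]+Tt*n[1]
    uv=proj(c,S(SP,np.c_[X.ravel(),Y.ravel(),np.full(X.size,z*1e3)]/1e3)).astype(np.float32)
    g=cv2.cvtColor(c['color'],cv2.COLOR_RGB2GRAY).astype(np.float32)
    I=cv2.remap(g,uv[:,0].reshape(X.shape),uv[:,1].reshape(X.shape),cv2.INTER_CUBIC)
    if not bright:I=-I
    w=np.clip(I-(I.max(1,keepdims=True)+np.median(I,1,keepdims=True))/2,0,None); cen=(w*t).sum(1)/w.sum(1)
    a,b=np.polyfit(rr,cen,1); return 'angle %.3f offset@axis %.2f'%(guess+np.arctan(a),b), cen[[0,6,12,18,24]].round(2)
E
python3 - <<'E'
from ang import *
c=load('w13'); print(linefit(c,.2255,2,12,1,.95),linefit(c,.178,29,41,0,0),linefit(c,.198,17,25,1,-.91))
c=load('w16'); print(linefit(c,.2255,2,12,1,.0),linefit(c,.178,29,41,0,0),linefit(c,.198,17,25,1,-.91))
E
```

```text
('angle 0.988 offset@axis -0.53', array([-0.4 , -0.37, -0.28, -0.16, -0.08])) ('angle -0.018 offset@axis 0.50', array([-0.15, -0.05, -0.06, -0.15, -0.26])) ('angle -1.101 offset@axis 3.88', array([ 0.2 ,  0.12,  0.03,  0.07, -3.13]))
('angle 0.090 offset@axis -0.47', array([-0.14, -0.04, -0.04,  0.41,  0.74])) ('angle -0.050 offset@axis 1.51', array([ 0.  , -0.08, -0.15, -0.35, -0.64])) ('angle -0.942 offset@axis 0.65', array([ 0.02,  0.07,  0.  , -0.07, -0.31]))
```

Run:
```python
from h import *
sd(60,-.3,240,np.radians(-64))
```

```text
[0.67826733 0.07869909 0.24      ]
shift tool mm [86.1 58.9 -4.7] after-turn frame mm [86.1 59.1 -4.8] w rad [ 0.0031  0.0006 -0.0015]
```

Call:
arm_command(
  increments=[
    {"wx": 0.003, "wy": 0, "wz": 0, "tx": 0, "ty": 30, "tz": -4.8, "jaw": 0.78},
    {"wx": 0, "wy": 0, "wz": 0, "tx": 20, "ty": 29, "tz": 0, "jaw": 0.78},
    {"wx": 0, "wy": 0, "wz": 0, "tx": 46, "ty": 0, "tz": 0, "jaw": 0.78},
    {"wx": 0, "wy": 0, "wz": 0, "tx": 15, "ty": 0, "tz": 0, "jaw": 0.78},
    {"wx": 0, "wy": 0, "wz": 0, "tx": 5, "ty": 0, "tz": 0, "jaw": 0.78},
    {"wx": 0, "wy": 0, "wz": 0, "tx": 0, "ty": 0, "tz": 0, "jaw": 0.78},
    {"wx": 0, "wy": 0, "wz": 0, "tx": 0, "ty": 0, "tz": 0, "jaw": 0.78},
  ],
)

```text
time_s: 26.62
ee_pos: [0.6785, 0.0782, 0.2414]
orientation: [0.354, 0.612, -0.352, 0.614]
ft_force: [-1.2, -0.4, -0.5]
opening: 0.78
```

Run:
```python
from h import *
inst();sd(60,-.3,185,np.radians(-64))
```

```text
t 26.625 stand mm [ 60.2  -0.8 241.4] F [-1.16 -0.44 -0.54] op 0.78 yaw [ 0.5013 -0.8653] -64.02
[0.67826733 0.07869909 0.185     ]
shift tool mm [56.4 -0.1 -0.6] after-turn frame mm [56.4  0.1 -0.5] w rad [-0.0004  0.0017 -0.003 ]
```

Call:
arm_command(
  increments=[
    {"wx": 0, "wy": 0, "wz": 0, "tx": 15, "ty": 0, "tz": -0.4, "jaw": 0.78},
    {"wx": 0, "wy": 0, "wz": 0, "tx": 20, "ty": 0, "tz": 0, "jaw": 0.78},
    {"wx": 0, "wy": 0, "wz": 0, "tx": 12, "ty": 0, "tz": 0, "jaw": 0.78},
    {"wx": 0, "wy": 0, "wz": 0, "tx": 5, "ty": 0, "tz": 0, "jaw": 0.78},
    {"wx": 0, "wy": 0, "wz": 0, "tx": 2, "ty": 0, "tz": 0, "jaw": 0.78},
    {"wx": 0, "wy": 0, "wz": 0, "tx": 0, "ty": 0, "tz": 0, "jaw": 0.78},
    {"wx": 0, "wy": 0, "wz": 0, "tx": 0, "ty": 0, "tz": 0, "jaw": 0.78},
  ],
)

```text
time_s: 27.5
ee_pos: [0.6778, 0.0787, 0.1858]
orientation: [0.353, 0.612, -0.353, 0.613]
ft_force: [0.2, 0.6, -0.2]
opening: 0.784
```

Run:
```python
from h import *
inst();sd(60,-.3,185,np.radians(-64))
```

```text
t 27.5 stand mm [ 59.5  -0.3 185.8] F [ 0.24  0.61 -0.17] op 0.784 yaw [ 0.5015 -0.8652] -64.01
[0.67826733 0.07869909 0.185     ]
shift tool mm [0.8 0.4 0.2] after-turn frame mm [0.8 0.5 0.2] w rad [-0.0002  0.0006 -0.0011]
```

Positioned; close on the ring (52/87 ≈ 0.6).

Call:
arm_command(
  increments=[
    {"wx": 0, "wy": 0, "wz": 0, "tx": 0, "ty": 0.4, "tz": 0.2, "jaw": 0.68},
    {"wx": 0, "wy": 0, "wz": 0, "tx": 0, "ty": 0, "tz": 0, "jaw": 0.64},
    {"wx": 0, "wy": 0, "wz": 0, "tx": 0, "ty": 0, "tz": 0, "jaw": 0.5},
    {"wx": 0, "wy": 0, "wz": 0, "tx": 0, "ty": 0, "tz": 0, "jaw": 0.5},
    {"wx": 0, "wy": 0, "wz": 0, "tx": 0, "ty": 0, "tz": 0, "jaw": 0.5},
  ],
)

```text
time_s: 28.12
ee_pos: [0.678, 0.0783, 0.1852]
orientation: [0.353, 0.612, -0.353, 0.613]
ft_force: [1.4, -2.0, -1.0]
opening: 0.591
```

Run:
```python
from h import *
inst();print(cur()[2]['wrist_torque'])
```

```text
t 28.125 stand mm [ 59.7  -0.7 185.2] F [ 1.38 -2.01 -0.95] op 0.591 yaw [ 0.5013 -0.8653] -64.02
[-0.34520434 -0.26334213  0.03479152]
```

Gripped at 51.4 mm. Turn clockwise 0.905 rad.

Call:
arm_command(
  increments=[
    {"wx": 0.0905, "wy": 0, "wz": 0, "tx": 0, "ty": 0, "tz": 0, "jaw": 0.5},
    {"wx": 0.0905, "wy": 0, "wz": 0, "tx": 0, "ty": 0, "tz": 0, "jaw": 0.5},
    {"wx": 0.0905, "wy": 0, "wz": 0, "tx": 0, "ty": 0, "tz": 0, "jaw": 0.5},
    {"wx": 0.0905, "wy": 0, "wz": 0, "tx": 0, "ty": 0, "tz": 0, "jaw": 0.5},
    {"wx": 0.0905, "wy": 0, "wz": 0, "tx": 0, "ty": 0, "tz": 0, "jaw": 0.5},
    {"wx": 0.0905, "wy": 0, "wz": 0, "tx": 0, "ty": 0, "tz": 0, "jaw": 0.5},
    {"wx": 0.0905, "wy": 0, "wz": 0, "tx": 0, "ty": 0, "tz": 0, "jaw": 0.5},
    {"wx": 0.0905, "wy": 0, "wz": 0, "tx": 0, "ty": 0, "tz": 0, "jaw": 0.5},
    {"wx": 0.0905, "wy": 0, "wz": 0, "tx": 0, "ty": 0, "tz": 0, "jaw": 0.5},
    {"wx": 0.0905, "wy": 0, "wz": 0, "tx": 0, "ty": 0, "tz": 0, "jaw": 0.5},
    {"wx": 0, "wy": 0, "wz": 0, "tx": 0, "ty": 0, "tz": 0, "jaw": 0.5},
    {"wx": 0, "wy": 0, "wz": 0, "tx": 0, "ty": 0, "tz": 0, "jaw": 0.5},
  ],
)

```text
time_s: 29.62
ee_pos: [0.678, 0.078, 0.1852]
orientation: [0.585, 0.397, -0.585, 0.397]
ft_force: [2.0, -5.3, -0.2]
opening: 0.588
```

Run:
```python
from h import *
inst();print(cur()[2]['wrist_torque'])
```

```text
t 29.625 stand mm [ 59.7  -0.9 185.2] F [ 2.04 -5.26 -0.21] op 0.588 yaw [-0.3695 -0.9292] -115.79
[-0.76488556 -0.37564319  0.00471279]
```

Call:
arm_command(
  increments=[
    {"wx": 0, "wy": 0, "wz": 0, "tx": 0, "ty": 0, "tz": 0, "jaw": 0.7},
    {"wx": 0, "wy": 0, "wz": 0, "tx": 0, "ty": 0, "tz": 0, "jaw": 0.78},
    {"wx": 0, "wy": 0, "wz": 0, "tx": 0, "ty": 0, "tz": 0, "jaw": 0.78},
    {"wx": 0, "wy": 0, "wz": 0, "tx": -20, "ty": 0, "tz": 0, "jaw": 0.78},
    {"wx": 0, "wy": 0, "wz": 0, "tx": -50, "ty": 0, "tz": 0, "jaw": 0.78},
    {"wx": -0.15, "wy": 0, "wz": 0, "tx": -50, "ty": 0, "tz": 0, "jaw": 0.78},
    {"wx": -0.15, "wy": 0, "wz": 0, "tx": -20, "ty": 0, "tz": 0, "jaw": 0.78},
    {"wx": -0.15, "wy": 0, "wz": 0, "tx": 0, "ty": -30, "tz": 0, "jaw": 0.78},
    {"wx": 0, "wy": 0, "wz": 0, "tx": 0, "ty": -30, "tz": 0, "jaw": 0.78},
    {"wx": 0, "wy": 0, "wz": 0, "tx": 0, "ty": 0, "tz": 0, "jaw": 0.78},
    {"wx": 0, "wy": 0, "wz": 0, "tx": 0, "ty": 0, "tz": 0, "jaw": 0.78},
    {"wx": 0, "wy": 0, "wz": 0, "tx": 0, "ty": 0, "tz": 0, "jaw": 0.78},
  ],
)

```text
time_s: 31.12
ee_pos: [0.6186, 0.079, 0.3254]
orientation: [0.482, 0.517, -0.482, 0.517]
ft_force: [0.3, -0.1, 0.0]
opening: 0.775
```

Run:
```python
from ang import *
inst()
c=snap('wrist','w17'); snap('scene','s17')
u=proj(c,S(SP,[[.06,0,.2]]))[0]; x,y=int(u[0])-55,int(u[1])-50; print(x,y)
cv2.imwrite('pics/w17z.png',cv2.resize(c['color'][y:y+100,x:x+110,::-1],None,fx=6,fy=6,interpolation=cv2.INTER_CUBIC))
print('axis',((proj(c,S(SP,[[.06,-.0003,.178],[.06,-.0003,.198],[.06,-.0003,.2195]]))-[x,y]+.5)*6-.5).round(0).tolist())
print(linefit(c,.2195,2,12,1,.0),linefit(c,.178,29,41,0,0),linefit(c,.198,17,25,1,0))
print(polar(c,.2195,5,12,1,0),polar(c,.178,30,41,0,0,.3),polar(c,.198,17,25,1,0))
```

```text
t 31.125 stand mm [  0.6   4.2 325.4] F [ 0.26 -0.13  0.01] op 0.775 yaw [ 0.0701 -0.9975] -90.09
269 89
axis [[337.0, 303.0], [339.0, 306.0], [341.0, 310.0]]
('angle 0.017 offset@axis -0.04', array([ 0.03, -0.  ,  0.09,  0.14,  0.12])) ('angle -0.035 offset@axis 1.18', array([ 0.23,  0.07, -0.07, -0.15, -0.14])) ('angle -0.008 offset@axis -0.24', array([-0.41, -0.36, -0.39, -0.42, -0.45]))
(0.016, 0.0, 49.25166320800781) (-0.001, -0.002, 74.75172424316406) (-0.02, -0.022, 105.08346557617188)
```

View pics/w17z.png

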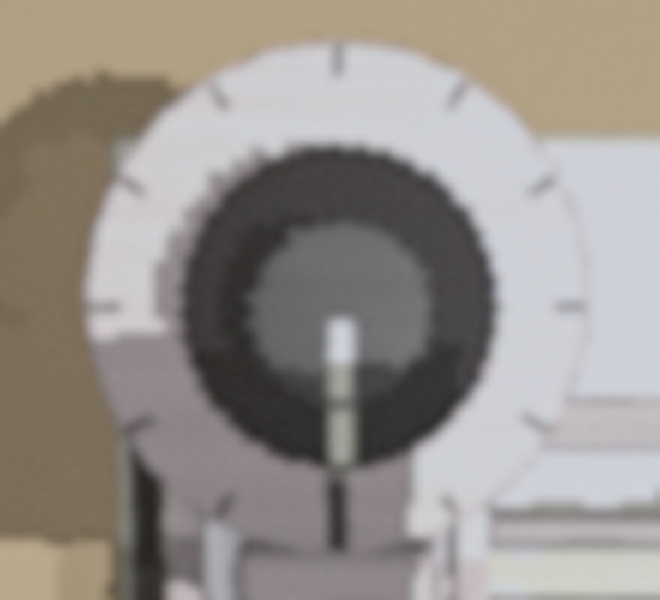

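Run:
```python
from h import *
c=load('s17');cv2.imwrite('pics/s17z.png',cv2.resize(c['color'][150:280,230:390,::-1],None,fx=4.6,fy=4.6,interpolation=cv2.INTER_CUBIC))
w=load('w17'); 
print('handle top pred home',proj(w,S(SP,[[0,-.110,.072]])), 'pred scene',(proj(c,S(SP,[[0,-.110,.072]]))-[230,150]+.5)*4.6)
```

```text
handle top pred home [[401.01653838 180.42452841]] pred scene [[399.32171015 221.19841873]]
```

View pics/s17z.png

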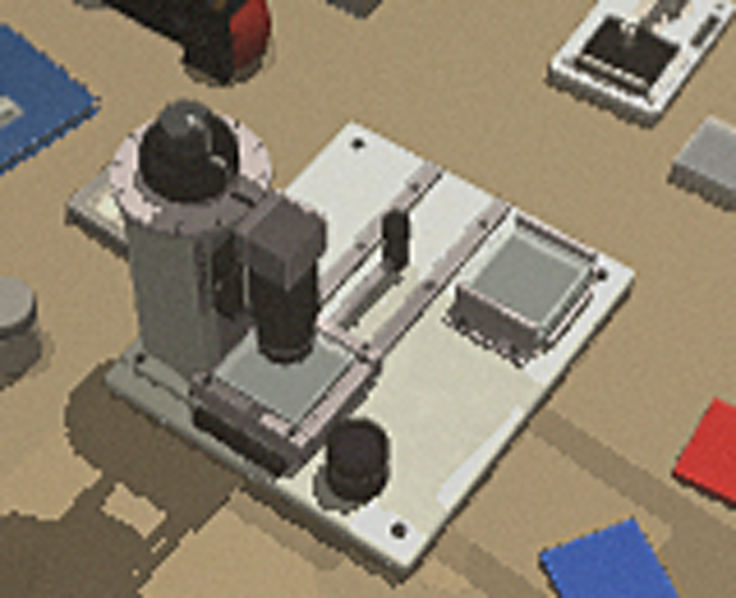

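View pics/w17.png

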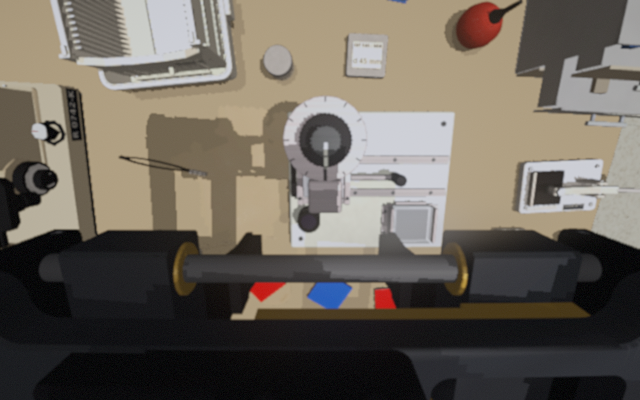

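Run:
```python
from h import *
print(robot.close_job())
```

```text
the job is handed in; nothing more can be done
None
```

The job is done in the order asked and handed in at about 31 s of the 66 s allowed. The gripper was clear above the stand.

**What I did**
- **Plate:** I pushed the top plate along stand +x with the shut fingertips until it dropped into the nest. It had come to rest against the +x rail, about 2 mm off centre. I pressed lightly on it (about 8 N) and drew it slightly back.
- **Shuttle:** I pushed it by its handle until it met the stop, where the force rose to about 13 N.
- **Focus:** I turned the fine knob 0.97 rad anticlockwise. I then turned the coarse ring 0.90 rad clockwise, gripping only that part each time.

**Last checks**
- **Plate seating:** The plate lies flat. Contact height was 49.4 mm against an expected 49 mm.
- **Stack:** The three plates below still looked square in the stack in the later pictures.
- **Shuttle position:** In the last picture the handle is at pixel (400, 180), against (401, 180) predicted for fully home.
- **Knob lines:** In the last picture both lines run into the index line. The fine knob reads about +0.02 rad, the coarse ring about -0.02 rad and the index about 0.

**Disagreements**
- The fine angle read just after its turn varied from -0.02 to +0.09 rad, depending on the method. A reflection disturbed the outer end of its line. The last picture was clear.
- I did not measure the plate's centre again after drawing it back. The picture showed only a small gap to the rail, so it is probably 1 to 2 mm off centre, near the 2 mm limit.

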